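# Hang the offcut pail on its snap-in hook

### The arm

A 6-joint arm with a two-finger parallel gripper is mounted at the origin on the work surface. World frame = base frame: x ahead of the robot, y to its left, z up, the work surface at z = 0. Lengths are in m, angles in rad, forces in N, time in s.
With the tool pointing down it reaches from about 0.275 to 0.75 m from the base axis. Payload 10.2 kg.
Tool frame: the origin (TCP) lies at the very end of the fingers, on their centre line; the grasp point (between the pads) lies 19 mm behind it (bot.tcp_to_grasp is the distance from the TCP to the grasp point, in m); y points along the fingers, x is the direction in which the jaws open and shut, and the axes are right-handed (so a half turn about y gives the same grasp; the last joint's range is limited). The gripper opens to 85 mm and grips with 20 to 120 N. Pads are 22 mm wide; open, the fingers measure 114 mm over their backs; the gripper's body (76 mm by 85 mm) begins 54 mm behind the grasp point. The pads swing forward as they close: fully open they stand 13 mm farther back than shut.
Start: joints at [0.99, 0.313, 1.498, -0, 1.331, -0.223], TCP at [0.184, 0.492, 0.231] pointing down, gripper open.
Joint ranges: [-2.94, 2.94], [-0.97, 2.17], [0.19, 2.56], [-1.23, 4.37], [0.02, 3.11], [-2.88, 2.88]. Speed limits (rad/s): [2.39, 2.39, 3.01, 3.14, 3.14, 3.14].

### API

Orientations are given as a unit quaternion [w, x, y, z].
In Python, from workcell import bot gives the robot as it stands.
- The arm moves only by the tool jog_arm, never from a script. Its argument "moves" is one flat list of numbers, 7 for each row, row after row: the turn, a rotation vector about the tool's x, y, z in units of 8 degrees (1.0 is 8 degrees), then the shift along the tool's x, y, z in units of 50 mm (1.0 is 50 mm), then the opening, from 0 (shut) to 1 (fully open). In form: [ax, ay, az, dx, dy, dz, hand, ax, ay, az, dx, dy, dz, hand, ...]. A call has 1 to 8 rows; each row is the pose to reach, as a shift and turn from the pose commanded when the call began, along the tool's axes at that moment; what a row does not reach only later rows make up. A row lasts 1/10 s, in which the tool goes at most 50 mm and 8.59 degrees, less where a joint would pass 70% of its speed; a pose out of reach is approached as far as the arm can. A call with a gripper value outside its range is refused whole. The fingers move at their own pace and stop on an object; "newtons" is the grip in N (left out, the last holds). Time passes only in rows, so rows that repeat a pose let the fingers close. It gives the time, the measured TCP pose, the force and the opening at its end, in the units of the state.
- bot.get_obs(): the state, without advancing time (a new reading comes with each control period).
- bot.capture(name): name is "scene" or "top" or "wrist"; returns the picture (480x640x3 uint8, blue, green, red); there is no depth.
- bot.calibration(name): a dict with "intrinsics" (3x3 intrinsics, pixels), "extrinsics" (4x4, takes a point from camera to world coordinates); the wrist camera has in their place "tool_from_camera" (4x4, takes a point from camera to tool coordinates, whose origin is the TCP and whose axes are the tool frame's). Camera axes: x right, y down, z forward; pixel columns grow to the right and rows downward; lengths in m; the calibration is good to about 2 mm. A picture is of the moment at which its call begins: read the wrist's pose just before it. calibration takes no time and is no camera call.
- bot.job_done(): hands the job in, once; it reports no verdict.
The state is a dict: "time": time; "joint_pos": joint angles; "qvel": joint speeds; "effort": joint torques, N m; "tcp_pos": TCP position; "ee_rot": TCP orientation; "wrist_force": force on the tool from outside, world axes, zero at the start; "ft_torque": the same for the moment, N m; "width": finger opening in m.
Only numpy, scipy, OpenCV 4.12 (cv2) and the standard library are available. Lean on these libraries where they do the work, as an engineer would, in place of code of your own. Each camera call takes 0.05 s, during which the arm holds its last target.

### The job

With the small metal pail still standing on the bench, swing its flat-lying bail upright, then lift the pail by the bail's wooden grip and hang it on the stand's two-pronged hook. Press the bail down past the sprung keeper noses and fully home on the bottom of the prongs with a firm push of about 15 N, never more than 24 N, then let go and leave the pail hanging still. Do not tip the pail over, and leave the jar, the sanding block and the spanner where they are.

Things in the scene. Friction and masses are not known exactly. Their poses are not given: they have to be found in the camera images.
- pail: Open galvanised pail, 104 mm across the rim, 88 mm across the foot, 70 mm high, about 0.4 kg, wood offcuts inside. Origin: centre of its underside; z up. Its bail is hinged on two ears at the pail's y = +57 and -57 mm, 62 mm above the underside (axis along the pail's y). At the start the bail lies flat, or nearly, out over the pail's +x side.
- bail (a joint): Angle of the bail on the pail: 0 = lying flat (level, towards pail +x), 1.57 = upright above the pail, 3.1 = flat on the other side. The hinge is stiff (about 0.045 N m of friction), so the bail stays where it is left.
- bail_grip (a point): Middle of the bail's straight 8 mm round cross bar, 100 mm from the hinge axis; the bar is 92 mm long, parallel to the pail's y. x axis: from the hinge outward, y: along the bar. Round the bar's middle turns a loose wooden roll, 14 mm thick, 36 mm long; held by it, bail and pail swing freely about the bar. Upright, the bar is 162 mm above the pail's underside.
- stand: Fixed hook stand: grey base plate 190 x 110 x 10 mm, dark post, red carriage, steel two-pronged hook. Origin: on the bench right under the hook's throat; post (26 x 34 mm, top 235 mm above the bench) 103 mm from it along +x; z up. Prongs point to -x: 8 mm thick plates at y = +29 and -29 mm, 50 mm free between them for fingers. The bail's bar must lie along the stand's y across both.
- throat (a point): Point fixed to the stand in the middle of the throat, 212 mm above the bench: the centre of the seated, unloaded bar if the hook's carriage stood at mid height. Axes: the stand's. The carriage is clamped anywhere within 18 mm below or above mid height, NOT measured: look, or feel for it. The bar comes in from the tip side, above the tips (31 mm above the seats), prongs between the bail's legs.
- prong_tips (a point): Point fixed to the stand midway between the prong tips, 20 mm above their seats at mid carriage height. The tips' inner faces are at stand x = -6 mm, flaring outward above; facing them on the post side a slanted guide (x = +4 to +22 mm, top 43 mm above the seats) makes a funnel. Prongs are 8 mm deep below the seats. The hook sinks on a spring when loaded: 0.4 mm per N, at most 22 mm.
- keeper (a joint): Two sprung plastic noses (14 mm round, 15 mm above the seats), moving together: 0 m = out, closing the throat to a 4 mm gap; up to 0.008 m = pushed back. The bar is pressed past them with about 8 N (peak), more than the pail weighs; the force then drops and rises again on the seats. Push by the tool = change from the freely hanging pail: 15 N is right, over 24 N damages the hook.
- jar: Bystander: amber glass jar with black lid, 56 mm across, 75 mm high. Origin: centre of the underside.
- block: Bystander: cork sanding block 112 x 62 x 30 mm. Origin: centre of the underside.
- spanner: Bystander: steel spanner 160 mm long lying flat, about along y. Origin: its underside.

How it is judged:
By the outcome, as a careful person would: the job done as asked, in the order asked, and still so for the second after the job is handed in, with the robot touching nothing.
It also fails if it takes over 72 s, if anything falls off the work surface, if the arm or the gripper's body presses on something with over 40 N, if the wrist force passes 120 N, or if a joint passes its speed limit or range.

## Working session

There is one attempt and no reset: what is moved stays moved. The work goes in short steps, Python scripts to look and compute and a tool call to move; the robot and the scene stay as the last step left them, time stands still between calls to the robot, and variables do not carry over. Pictures are saved under pics/ and viewed, and the job is handed in when it is done.

Besides the shell and the picture viewer there is one more tool, called after "Call:" by a JSON object that holds its "name" and its "arguments", one argument or row to a line. jog_arm: Moves the arm, as the interface text tells. Its arguments: {"type":"object","properties":{"moves":{"type":"array"},"newtons":{"type":"number"}},"required":["moves"]}

```bash
ls; mkdir -p pics; python3 - <<'E'
from workcell import bot
import cv2
o=bot.get_obs()
for k,v in o.items(): print(k,v)
for n in ["scene","top"]:
    cv2.imwrite(f"pics/{n}0.png",bot.capture(n))
    c=bot.calibration(n); print(n,c)
print(bot.calibration("wrist"))
E
```

```text
pics
time 0.0
joint_pos [ 9.89634643e-01  3.13456673e-01  1.49841353e+00 -2.34509189e-05
  1.33102423e+00 -2.23362776e-01]
qvel [-0.00194817  0.00054     0.0014756  -0.00042669  0.00121537  0.00239032]
effort [ 1.28915242e-03 -4.12258029e+01 -2.59752399e+01 -6.53616144e-05
  3.98667500e-03 -6.12600232e-06]
tcp_pos [0.18371704 0.49153349 0.23074053]
ee_rot [-0.58081264  0.58117169  0.40262438 -0.40347212]
wrist_force [-0.33255166  0.02247366  0.70384746]
ft_torque [ 9.65200168e-05 -1.49224298e-02 -2.56234952e-02]
width 0.08523630602133231
scene {'intrinsics': array([[504.30790495,   0.        , 313.15283807],
       [  0.        , 504.30790495, 243.62693236],
       [  0.        ,   0.        ,   1.        ]]), 'extrinsics': array([[-0.63701081,  0.64386411, -0.42385874,  0.98598269],
       [ 0.7707244 ,  0.54209539, -0.334838  ,  0.29211538],
       [ 0.0141817 , -0.5399737 , -0.84156241,  0.98504187],
       [ 0.        ,  0.        ,  0.        ,  1.        ]])}
top {'intrinsics': array([[479.72955319,   0.        , 319.39054765],
       [  0.        , 479.72955319, 241.69436778],
       [  0.        ,   0.        ,   1.        ]]), 'extrinsics': array([[-0.0220998 , -0.99759108,  0.06575443,  0.5116754 ],
       [-0.99891298,  0.02473337,  0.03951094, -0.025714  ],
       [-0.04104209, -0.06480977, -0.99705328,  0.91277873],
       [ 0.        ,  0.        ,  0.        ,  1.        ]])}
{'intrinsics': array([[332.81470214,   0.        , 320.26747424],
       [  0.        , 332.81470214, 242.34494253],
       [  0.        ,   0.        ,   1.        ]]), 'tool_from_camera': array([[ 9.99999669e-01, -6.82955769e-04, -4.43157533e-04,
        -8.13986000e-04],
       [ 2.04705871e-04, -3.15915652e-01,  9.48787257e-01,
        -1.41073760e-01],
       [-7.87980131e-04, -9.48787033e-01, -3.15915407e-01,
         7.99692181e-02],
       [ 0.00000000e+00,  0.00000000e+00,  0.00000000e+00,
         1.00000000e+00]])}
```

View pics/scene0.png

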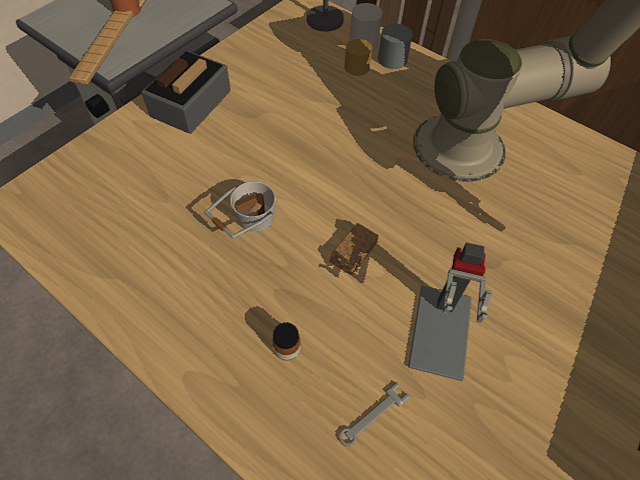

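View pics/top0.png

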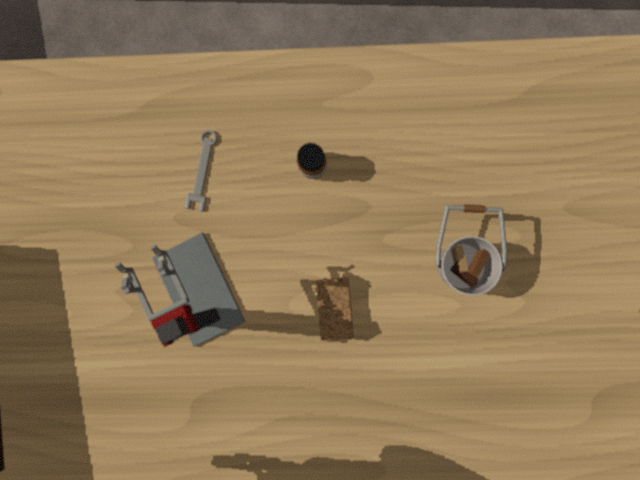

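Top picture: pail at about (472,265), bail grip at (474,209) pointing up (world +x), stand at left with hook tips at about (120,268)/(157,250), jar (311,158), block (335,308), spanner (203,170). Enlarging.

```bash
python3 - <<'E'
import cv2
t=cv2.imread("pics/top0.png"); s=cv2.imread("pics/scene0.png")
f=lambda im,x,y,w,h,k:cv2.resize(im[y:y+h,x:x+w],None,fx=k,fy=k,interpolation=cv2.INTER_CUBIC)
cv2.imwrite("pics/t_pail.png",f(t,420,190,110,110,5))
cv2.imwrite("pics/t_stand.png",f(t,100,220,160,130,5))
cv2.imwrite("pics/s_pail.png",f(s,190,165,110,90,6))
cv2.imwrite("pics/s_stand.png",f(s,395,230,110,160,3.7))
E
```

```text
(no output)
```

View pics/t_pail.png

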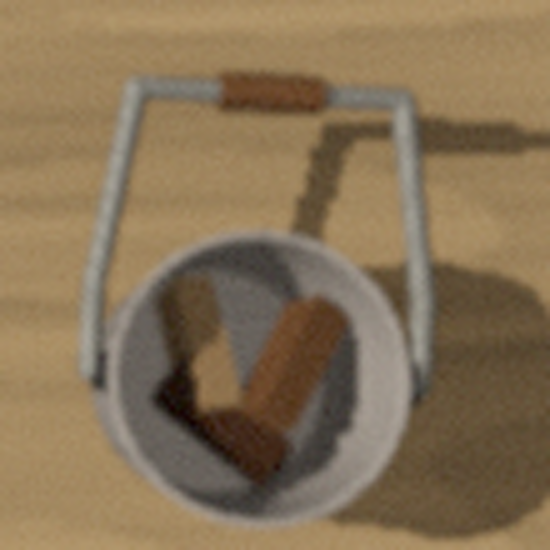

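View pics/t_stand.png

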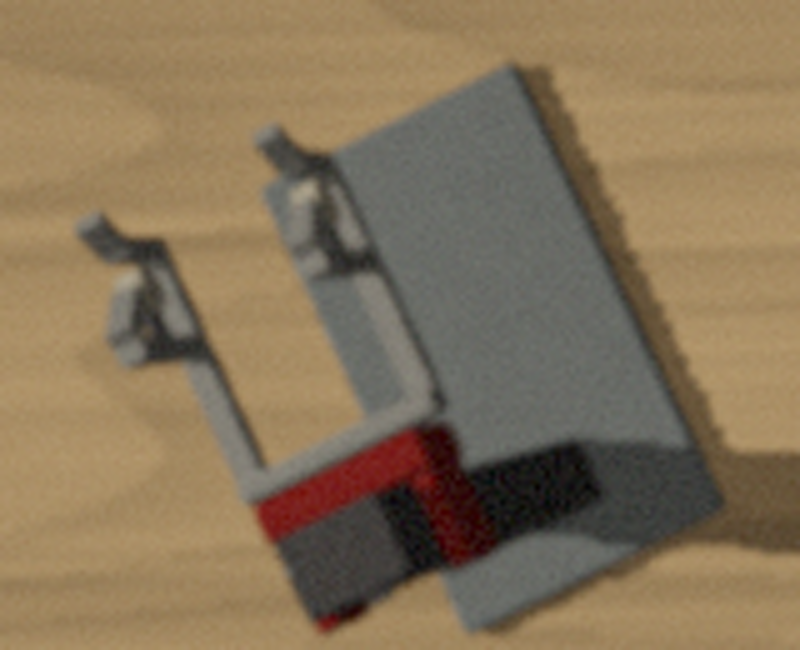

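View pics/s_pail.png

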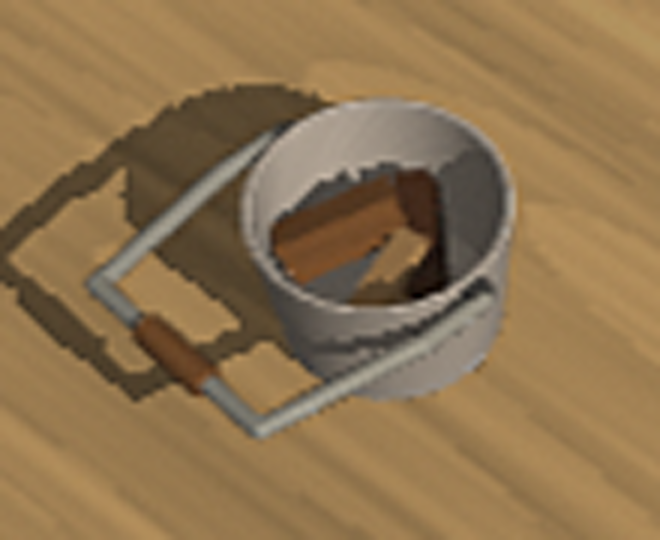

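View pics/s_stand.png

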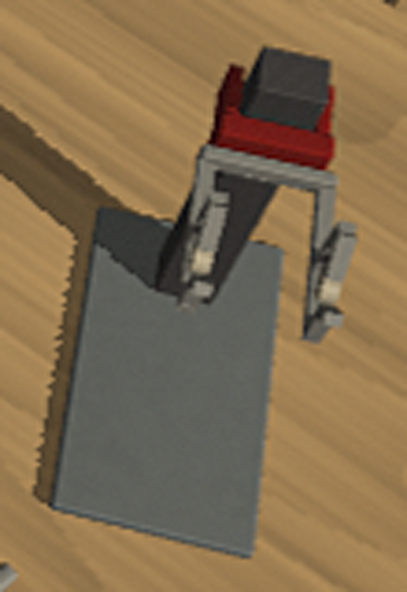

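```bash
cat > h.py <<'E'
import numpy as np, cv2
from scipy.optimize import least_squares
from scipy.spatial.transform import Rotation as R
from workcell import bot
C={n:bot.calibration(n) for n in("scene","top")}
def ray(n,p,E=None,K=None):
    if n in C: E=C[n]["extrinsics"];K=C[n]["intrinsics"]
    d=E[:3,:3]@np.linalg.solve(K,np.array([p[0],p[1],1.]));return E[:3,3],d/np.linalg.norm(d)
def atz(n,p,z,**k):
    o,d=ray(n,p,**k);return o+d*(z-o[2])/d[2]
def tri(rs):
    A=0;b=0
    for o,d in rs:
        M=np.eye(3)-np.outer(d,d);A=A+M;b=b+M@o
    x=np.linalg.solve(A,b);return x,[1000*np.linalg.norm((np.eye(3)-np.outer(d,d))@(x-o)) for o,d in rs]
def wristcam(o=None):
    o=o or bot.get_obs();c=bot.calibration("wrist");T=np.eye(4);T[:3,:3]=rot(o).as_matrix();T[:3,3]=o["tcp_pos"]
    return dict(E=T@c["tool_from_camera"],K=c["intrinsics"])
def rot(o): q=o["ee_rot"];return R.from_quat([q[1],q[2],q[3],q[0]])
def proj(n,P,E=None,K=None):
    if n in C: E=C[n]["extrinsics"];K=C[n]["intrinsics"]
    P=np.atleast_2d(P);c=(P-E[:3,3])@E[:3,:3];u=c@K.T;return u[:,:2]/u[:,2:]
E
python3 - <<'E'
from h import *
np.set_printoptions(precision=4,suppress=True)
T=lambda x,y:(420+x/5,190+y/5); S=lambda x,y:(190+x/6,165+y/6)
for nm,a,b in [("c1",(135,87),(97,283)),("c2",(407,97),(260,430)),("grip",(273,92),(175,353)),("hinge-",(420,388),None),("hinge+",(92,372),None),("rim",(258.5,376),(380,203))]:
    if b: print(nm,*tri([ray("top",T(*a)),ray("scene",S(*b))]))
    else: print(nm, atz("top",T(*a),.062))
print("rim z", atz("top",T(258.5,376),.07),atz("scene",S(380,203),.07))
T=lambda x,y:(100+x/5,220+y/5); S=lambda x,y:(395+x/3.7,230+y/3.7)
print("plate top",*[atz("top",T(*p),.01) for p in[(512,65),(722,505),(475,632)]])
print("plate scene",*[atz("scene",S(*p),.01) for p in[(52,508),(97,208),(282,248),(250,557)]])
print("post top",*[atz("top",T(*p),.235) for p in[(280,540),(380,490),(410,570),(320,620)]])
print("post scene",*[atz("scene",S(*p),.235) for p in[(265,47),(330,58),(323,122),(243,100)]])
print("tips", atz("top",T(95,225),.23),atz("top",T(268,135),.23))
E
```

```text
c1 [ 0.6318 -0.2249  0.1519] [np.float64(32.34555211962177), np.float64(32.345552119621836)]
c2 [ 0.6073 -0.2926  0.0079] [np.float64(39.97370640719597), np.float64(39.973706407196126)]
grip [ 0.6186 -0.2645  0.0693] [np.float64(0.579549879545187), np.float64(0.5795498795450049)]
hinge- [ 0.5145 -0.3133  0.062 ]
hinge+ [ 0.5227 -0.2001  0.062 ]
rim [ 0.5194 -0.255   0.0693] [np.float64(0.896110244160297), np.float64(0.8961102441603253)]
rim z [ 0.5199 -0.2556  0.07  ] [ 0.5194 -0.2537  0.07  ]
plate top [0.5934 0.2331 0.01  ] [0.4254 0.1544 0.01  ] [0.3797 0.2485 0.01  ]
plate scene [0.5974 0.2366 0.01  ] [0.428  0.1555 0.01  ] [0.3805 0.253  0.01  ] [0.5522 0.3324 0.01  ]
post top [0.4393 0.2361 0.235 ] [0.4529 0.2072 0.235 ] [0.4303 0.1987 0.235 ] [0.4167 0.2245 0.235 ]
post scene [0.4309 0.2013 0.235 ] [0.4162 0.2284 0.235 ] [0.45   0.2435 0.235 ] [0.4637 0.2085 0.235 ]
tips [0.5301 0.2924 0.23  ] [0.555  0.2415 0.23  ]
```

```bash
cat >> h.py <<'E'
def plan(p,yaw=None,o=None,flip=0):
    """p target TCP world; yaw = world angle of tool x axis, tool y down"""
    o=o or bot.get_obs();r=rot(o);M=r.as_matrix()
    print("toolx",M[:,0].round(3),"tooly",M[:,1].round(3),"toolz",M[:,2].round(3))
    d=M.T@(np.array(p)-o["tcp_pos"])/.05
    if yaw is not None:
        best=None
        x=np.array([np.cos(yaw),np.sin(yaw),0]);y=np.array([0,0,-1.]);
        Tm=np.c_[x,y,np.cross(x,y)]
        rv=(r.inv()*R.from_matrix(Tm)).as_rotvec()/np.radians(8)
    else: rv=np.zeros(3)
    print("rot",rv.round(3),"shift",d.round(3),"rows>=",max(np.linalg.norm(d),np.linalg.norm(rv)/1.07).round(1))
E
python3 - <<'E'
from h import *
plan((0.53,0.262,0.34),np.radians(25.5));plan((0.53,0.262,0.34),np.radians(205.5))
E
```

```text
toolx [ 0.35   0.937 -0.001] tooly [-0.001 -0.001 -1.   ] toolz [-0.937  0.35   0.   ]
rot [ 1.0e-03  5.5e+00 -8.0e-03] shift [-1.877 -2.184 -8.094] rows>= 8.6
toolx [ 0.35   0.937 -0.001] tooly [-0.001 -0.001 -1.   ] toolz [-0.937  0.35   0.   ]
rot [-1.1e-02 -1.7e+01 -1.0e-03] shift [-1.877 -2.184 -8.094] rows>= 15.9
```

Call:
{"name": "jog_arm", "arguments": {
  "moves": [0,0,0,0,-1,0,0.5,0,0.8,0,-0.2,-1.8,-0.8,0.5,0,1.6,0,-0.5,-2.18,-1.7,0.5,0,2.4,0,-0.7,-2.18,-2.7,0.5,0,3.2,0,-1,-2.18,-3.7,0.5,0,4,0,-1.2,-2.18,-4.7,0.5,0,4.8,0,-1.5,-2.18,-5.7,0.5,0,5.5,0,-1.7,-2.18,-6.7,0.5]
}}

```text
time: 0.9
tcp_pos: [0.4569, 0.3011, 0.3402]
ee_rot: [-0.69, 0.69, 0.154, -0.155]
wrist_force: [0.9, 0.5, 0.3]
width: 0.0426
```

Call:
{"name": "jog_arm", "arguments": {
  "moves": [0,0,0,-0.5,0,-1.1,0.5,0,0,0,-1.04,0,-0.95,0.5,0,0,0,-1.04,0,-0.95,0.5]
}}

```text
time: 1.2
tcp_pos: [0.4277, 0.2357, 0.3404]
ee_rot: [-0.69, 0.69, 0.155, -0.156]
wrist_force: [-0.3, 0.3, 1.2]
width: 0.0427
```

```bash
python3 - <<'E'
from h import *
plan((0.53,0.262,0.34),np.radians(25.5)); print(bot.get_obs()["time"],bot.get_obs()["tcp_pos"])
E
```

```text
toolx [ 0.904  0.428 -0.001] tooly [-0.001 -0.    -1.   ] toolz [-0.428  0.904  0.   ]
rot [-0.001 -0.017 -0.007] shift [ 2.074  0.005 -0.401] rows>= 2.1
1.2 [0.42770827 0.23571308 0.3403508 ]
```

Call:
{"name": "jog_arm", "arguments": {
  "moves": [0,0,0,0.9,0,-0.2,0.9,0,0,0,1.8,0,-0.4,0.9,0,0,0,2.07,0,-0.4,0.9,0,0,0,2.07,0,-0.4,0.9]
}}

```text
time: 1.6
tcp_pos: [0.5323, 0.2645, 0.3385]
ee_rot: [-0.69, 0.69, 0.155, -0.157]
wrist_force: [-0.8, -0.4, 0.5]
width: 0.077
```

```bash
python3 - <<'E'
from h import *
o=bot.get_obs();np.save("w1.npy",wristcam(o)["E"]);im=bot.capture("wrist");cv2.imwrite("pics/w1.png",im);print(o["tcp_pos"],o["qvel"].max())
E
```

```text
[0.53229314 0.26450878 0.33845389] 0.0669023018178194
```

View pics/w1.png

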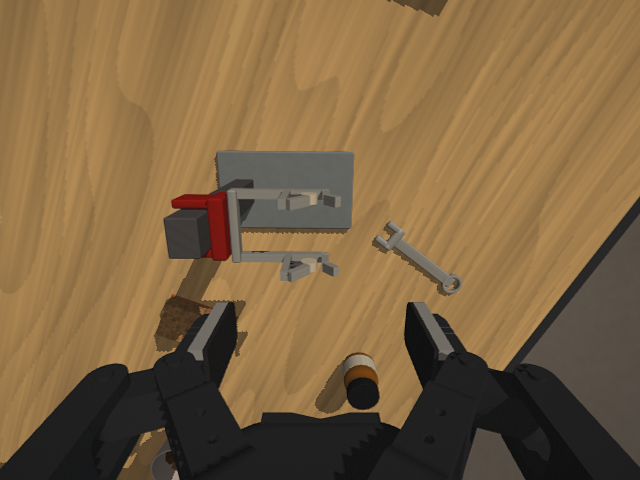

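Wrist view: hook centred at about (305,230), red carriage (217,225), post top (188,235); plate edges are parallel to image axes, so the 25.5° yaw is right. Enlarging.

```bash
python3 - <<'E'
import cv2
t=cv2.imread("pics/w1.png")
cv2.imwrite("pics/w1c.png",cv2.resize(t[140:300,155:365],None,fx=3.8,fy=3.7,interpolation=cv2.INTER_CUBIC))
E
```

```text
(no output)
```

View pics/w1c.png

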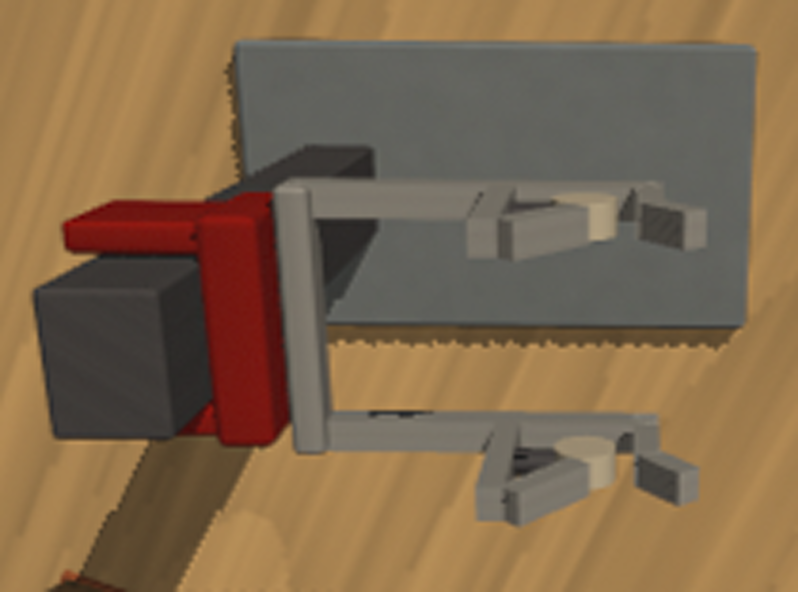

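Call:
{"name": "jog_arm", "arguments": {
  "moves": [-0.9,0,0,0,0,0.35,0.5,-1.8,0,0,0,0,0.7,0.5,-2.6,0,0,0,0.1,1,0.5,-3.4,0,0,0,0.1,1.3,0.5,-3.4,0,0,0,0.1,1.3,0.5]
}}

```text
time: 2.15
tcp_pos: [0.5004, 0.3254, 0.3346]
ee_rot: [-0.507, 0.833, 0.19, -0.117]
wrist_force: [-0.5, 0.1, 0.1]
width: 0.0426
```

```bash
python3 - <<'E'
from h import *
o=bot.get_obs();np.save("w2.npy",wristcam(o)["E"]);im=bot.capture("wrist");cv2.imwrite("pics/w2.png",im);print(o["tcp_pos"],abs(o["qvel"]).max())
E
```

```text
[0.50039556 0.32542317 0.33455296] 0.08093961631165462
```

View pics/w2.png

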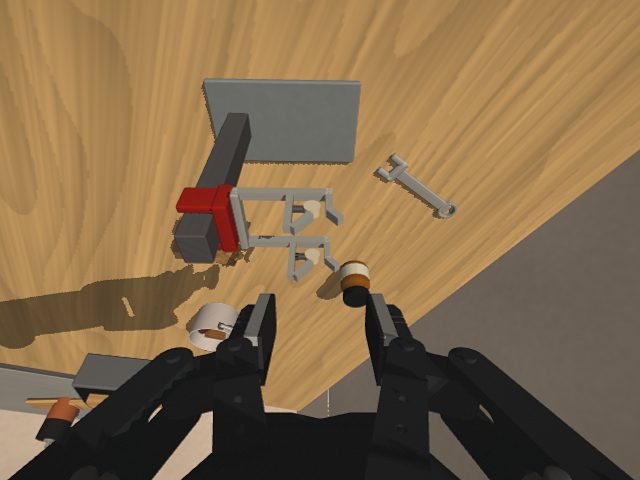

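```bash
python3 - <<'E'
import cv2
t=cv2.imread("pics/w2.png")
cv2.imwrite("pics/w2c.png",cv2.resize(t[170:290,165:355],None,fx=4,fy=4,interpolation=cv2.INTER_CUBIC))
E
```

```text
(no output)
```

View pics/w2c.png

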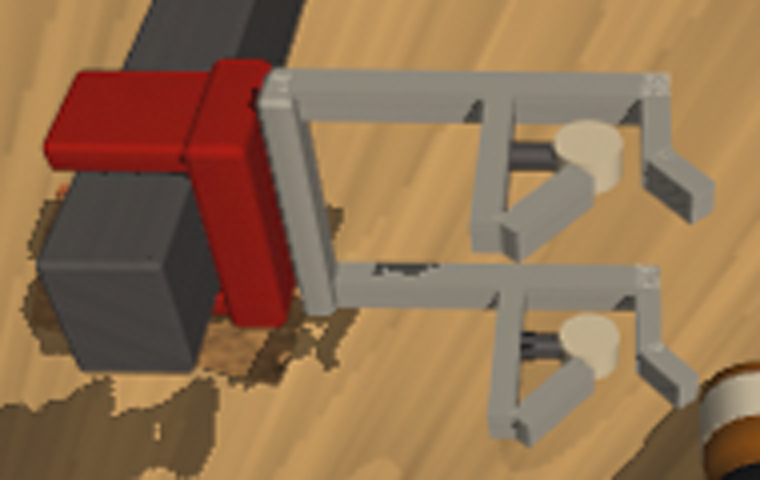

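```bash
cat >> h.py <<'E'
KW=bot.calibration("wrist")["intrinsics"]
def stand(x0,y0,yaw,P): # P in stand frame m; yaw= angle of stand -x in world
    c,s=np.cos(yaw),np.sin(yaw);ex=np.array([-c,-s,0]);ey=np.array([s,-c,0]);P=np.atleast_2d(P)
    return np.array([x0,y0,0])+P[:,:1]*ex+P[:,1:2]*ey+P[:,2:]*np.array([0,0,1])
E
python3 - <<'E'
from h import *
np.set_printoptions(precision=1,suppress=True)
E1=np.load("w1.npy");E2=np.load("w2.npy")
st=(0.5278,0.2609,np.radians(25.5))
w1=lambda x,y:(155+x/3.8,140+y/3.7); w2=lambda x,y:(165+x/4,170+y/4)
# post top corners check
P=np.array([[.103-.013,-.017,.235],[.103-.013,.017,.235],[.103+.013,-.017,.235],[.103+.013,.017,.235]])
a=proj("w",stand(*st,P),E=E1,K=KW);print("w1c",(a-[155,140])*[3.8,3.7]);a=proj("w",stand(*st,P),E=E2,K=KW);print("w2c",(a-[165,170])*4)
for h in(-.015,0,.015):
    P=np.array([[.005,-.029,.223+h],[.005,.029,.223+h],[-.006,-.033,.208+h],[-.006,.025,.208+h],[.022,-.033,.251+h],[.022,.025,.251+h]])
    a=(proj("w",stand(*st,P),E=E1,K=KW)-[155,140])*[3.8,3.7];b=(proj("w",stand(*st,P),E=E2,K=KW)-[165,170])*4
    print(h);print(np.c_[a,b])
E
```

```text
w1c [[149.3 298.5]
 [168.9 452.8]
 [ 19.1 298.6]
 [ 44.  452.8]]
w2c [[155.2 275.9]
 [193.5 385.8]
 [ 25.  275.3]
 [ 74.2 385.3]]
-0.015
[[579.6 215.4 582.4 144.7]
 [582.8 457.5 586.2 333. ]
 [630.3 186.2 635.1  85.5]
 [630.3 419.7 632.1 276.9]
 [486.6 222.1 489.9 221.9]
 [496.6 489.1 507.  413.7]]
0
[[576.8 228.8 580.8 192.7]
 [580.4 482.4 585.  381. ]
 [630.3 197.5 635.5 129.9]
 [630.4 441.7 632.4 321.8]
 [477.9 237.6 484.2 277.7]
 [489.  518.7 502.8 468.4]]
0.015
[[573.8 243.9 579.  244.7]
 [577.7 510.1 583.6 432.3]
 [630.4 210.  636.  177.8]
 [630.4 466.  632.8 369.8]
 [467.9 255.1 477.9 338.4]
 [480.5 551.8 498.2 527.2]]
```

```bash
python3 - <<'E'
from h import *
np.set_printoptions(precision=4,suppress=True)
E1=np.load("w1.npy");E2=np.load("w2.npy")
w1=lambda x,y:(155+x/3.8,140+y/3.7); w2=lambda x,y:(165+x/4,170+y/4)
T=lambda x,y:(100+x/5,220+y/5); S=lambda x,y:(395+x/3.7,230+y/3.7)
A,B,Cc,D=[(.09,-.017),(.09,.017),(.116,-.017),(.116,.017)]
obs=[]
for im,f,pts in[("w1",w1,[(160,290),(172,437),(37,290),(55,438)]),("w2",w2,[(163,265),(195,371),(40,262),(82,372)])]:
    for q,p in zip((A,B,Cc,D),pts): obs.append((im,f(*p),(*q,.235),0))
# top post: order (280,540)=B? 
for im,f,pts in[("top",T,{A:(380,490),B:(280,540),Cc:(410,570),D:(320,620)})]:
    for q,p in pts.items(): obs.append((im,f(*p),(*q,.235),0))
for y,p in((-.029,(583,213)),(.029,(583,460))): obs.append(("w1",w1(*p),(.005,y,.223),1))
for y,p in((-.029,(587,150)),(.029,(590,340))): obs.append(("w2",w2(*p),(.005,y,.223),1))
# arm end upper corner seat-level: tip inner/bottom ; upright plate bottom outer end
def res(v,full=False):
    x0,y0,yaw,h=v;r=[]
    for im,p,q,m in obs:
        P=stand(x0,y0,yaw,np.array(q)+[0,0,h*m])
        k={} if im in C else dict(E=E1 if im=="w1" else E2,K=KW)
        r.append((proj(im,P,**k)[0]-p))
    r=np.array(r);
    return r if full else r.ravel()
s=least_squares(res,[.5278,.2609,.445,-.01],loss="soft_l1")
print(s.x,np.degrees(s.x[2]))
for o,r in zip(obs,res(s.x,True)): print(o[0],o[2],r.round(1))
E
```

```text
[ 0.5291  0.2625  0.424  -0.0119] 24.293627020552442
w1 (0.09, -0.017, 0.235) [-0.3 -1.2]
w1 (0.09, 0.017, 0.235) [0.7 1. ]
w1 (0.116, -0.017, 0.235) [-2.4 -1.9]
w1 (0.116, 0.017, 0.235) [-1.6  0.1]
w2 (0.09, -0.017, 0.235) [0.  0.3]
w2 (0.09, 0.017, 0.235) [0.7 1.7]
w2 (0.116, -0.017, 0.235) [-2.2  0.4]
w2 (0.116, 0.017, 0.235) [-1.3  0.9]
top (0.09, -0.017, 0.235) [-23.4   9.5]
top (0.09, 0.017, 0.235) [ 18.1 -10.8]
top (0.116, -0.017, 0.235) [-22.   10.3]
top (0.116, 0.017, 0.235) [ 17.6 -10.1]
w1 (0.005, -0.029, 0.223) [2.  0.2]
w1 (0.005, 0.029, 0.223) [ 1.2 -0.4]
w2 (0.005, -0.029, 0.223) [1.7 0.2]
w2 (0.005, 0.029, 0.223) [0.3 0. ]
```

```bash
python3 - <<'E'
from h import *
np.set_printoptions(precision=4,suppress=True)
E1=np.load("w1.npy");E2=np.load("w2.npy")
w1=lambda x,y:(155+x/3.8,140+y/3.7); w2=lambda x,y:(165+x/4,170+y/4)
T=lambda x,y:(100+x/5,220+y/5); S=lambda x,y:(395+x/3.7,230+y/3.7)
A,B,Cc,D=[(.09,-.017),(.09,.017),(.116,-.017),(.116,.017)]
obs=[]
for im,f,pts in[("w1",w1,[(160,290),(172,437),(37,290),(55,438)]),("w2",w2,[(163,265),(195,371),(40,262),(82,372)])]:
    for q,p in zip((A,B,Cc,D),pts): obs.append((im,f(*p),(*q,.235),0))
for im,f,pts in[("top",T,{B:(380,490),A:(280,540),D:(410,570),Cc:(320,620)})]:
    for q,p in pts.items(): obs.append((im,f(*p),(*q,.235),0))
for y,p in((-.029,(583,213)),(.029,(583,460))): obs.append(("w1",w1(*p),(.005,y,.223),1))
for y,p in((-.029,(587,150)),(.029,(590,340))): obs.append(("w2",w2(*p),(.005,y,.223),1))
# plate (top view, z=.01): centre xc,yc unknown
pl={(-1,1):(512,65),(1,1):(722,505),(1,-1):(475,632)}
for (a,b),p in pl.items(): obs.append(("top",T(*p),(a*.095,b*.055,.01),2))
for (a,b),p in {(-1,1):(52,508),(1,1):(97,208),(1,-1):(282,248),(-1,-1):(250,557)}.items(): obs.append(("scene",S(*p),(a*.095,b*.055,.01),2))
def res(v,full=False):
    x0,y0,yaw,h,pc=v;r=[]
    for im,p,q,m in obs:
        P=stand(x0,y0,yaw,np.array(q)+([0,0,h] if m==1 else [pc,0,0] if m==2 else [0,0,0]))
        k={} if im in C else dict(E=E1 if im=="w1" else E2,K=KW)
        r.append((proj(im,P,**k)[0]-p)*(1 if im in C else .6))
    r=np.array(r);
    return r if full else r.ravel()
s=least_squares(res,[.5278,.2609,.445,-.01,.05],loss="soft_l1")
print(s.x,np.degrees(s.x[2]))
for o,r in zip(obs,res(s.x,True)): print(o[0],o[2],r.round(1))
np.save("st.npy",s.x)
E
```

```text
[ 0.5286  0.2625  0.4363 -0.0116  0.0443] 24.996227794236642
w1 (0.09, -0.017, 0.235) [-0.6 -0.1]
w1 (0.09, 0.017, 0.235) [0.3 1.2]
w1 (0.116, -0.017, 0.235) [-1.8 -0.3]
w1 (0.116, 0.017, 0.235) [-1.   0.9]
w2 (0.09, -0.017, 0.235) [-0.3  0.6]
w2 (0.09, 0.017, 0.235) [0.4 1.4]
w2 (0.116, -0.017, 0.235) [-1.6  0.9]
w2 (0.116, 0.017, 0.235) [-0.7  1. ]
top (0.09, 0.017, 0.235) [-1.3 -0.9]
top (0.09, -0.017, 0.235) [-2.7 -0.3]
top (0.116, 0.017, 0.235) [ 0.4 -0.3]
top (0.116, -0.017, 0.235) [-3.   0.3]
w1 (0.005, -0.029, 0.223) [0.6 0. ]
w1 (0.005, 0.029, 0.223) [ 0.7 -0.3]
w2 (0.005, -0.029, 0.223) [0.5 0.2]
w2 (0.005, 0.029, 0.223) [0.1 0.1]
top (-0.095, 0.055, 0.01) [-0.5 -2.3]
top (0.095, 0.055, 0.01) [ 0.3 -0.1]
top (0.095, -0.055, 0.01) [-2.6  0.4]
scene (-0.095, 0.055, 0.01) [-1.1 -0.6]
scene (0.095, 0.055, 0.01) [-0.  -1.2]
scene (0.095, -0.055, 0.01) [ 0.5 -0.3]
scene (-0.095, -0.055, 0.01) [0.8 0.1]
```

```bash
python3 - <<'E'
from h import *
np.set_printoptions(precision=4,suppress=True)
plan((0.59,0.0,0.33),np.radians(10)); plan((0.61,-0.26,0.21),-.085)
E
```

```text
toolx [ 0.901  0.434 -0.001] tooly [ 0.198 -0.412 -0.89 ] toolz [-0.386  0.801 -0.457]
rot [3.377 1.929 0.46 ] shift [-1.217  3.113 -5.831] rows>= 6.7
toolx [ 0.901  0.434 -0.001] tooly [ 0.198 -0.412 -0.89 ] toolz [-0.386  0.801 -0.457]
rot [3.318 3.753 0.901] shift [-3.111  7.469 -9.056] rows>= 12.1
```

Call:
{"name": "jog_arm", "arguments": {
  "moves": [0.45,0.25,0.06,-0.15,0.4,-0.75,0.5,0.9,0.5,0.12,-0.3,0.8,-1.5,0.5,1.3,0.75,0.18,-0.5,1.2,-2.2,0.5,1.7,1,0.24,-0.6,1.6,-2.9,0.5,2.1,1.2,0.3,-0.75,2,-3.6,0.5,2.5,1.45,0.35,-0.9,2.4,-4.4,0.5,2.9,1.7,0.4,-1.05,2.75,-5.1,0.5,3.38,1.93,0.46,-1.22,3.11,-5.83,0.5]
}}

```text
time: 3.0
tcp_pos: [0.5899, -0.004, 0.3317]
ee_rot: [0.706, -0.703, -0.061, 0.058]
wrist_force: [1.6, 0.1, -0.5]
width: 0.0428
```

```bash
python3 - <<'E'
from h import *
np.set_printoptions(precision=4,suppress=True)
plan((0.61,-0.26,0.21),-.085)
E
```

```text
toolx [0.986 0.168 0.004] tooly [ 0.003  0.004 -1.   ] toolz [-0.168  0.986  0.003]
rot [-0.026  1.815  0.024] shift [-0.47   2.416 -5.123] rows>= 5.7
```

Call:
{"name": "jog_arm", "arguments": {
  "moves": [0,0.3,0,0,0.2,-0.9,0.5,0,0.6,0,-0.1,0.7,-1.8,0.5,0,0.9,0,-0.2,1.2,-2.6,0.5,0,1.2,0,-0.3,1.7,-3.4,0.5,0,1.5,0,-0.4,2.1,-4.3,0.5,0,1.82,0,-0.47,2.42,-5.1,0.5,0,1.82,0,-0.47,2.42,-5.1,0.5]
}}

```text
time: 3.7
tcp_pos: [0.6084, -0.2622, 0.2067]
ee_rot: [0.707, -0.706, 0.033, -0.032]
wrist_force: [-0.8, -0.2, 0.0]
width: 0.0428
```

```bash
python3 - <<'E'
from h import *
np.set_printoptions(precision=4,suppress=True)
o=bot.get_obs();np.save("w3.npy",wristcam(o)["E"]);im=bot.capture("wrist");cv2.imwrite("pics/w3.png",im);print(o["tcp_pos"],abs(o["qvel"]).max(),o["joint_pos"])
E
```

```text
[ 0.6084 -0.2622  0.2067] 0.077444963389209 [-0.5837  0.6444  1.0562  0.001   1.4434 -0.4927]
```

View pics/w3.png

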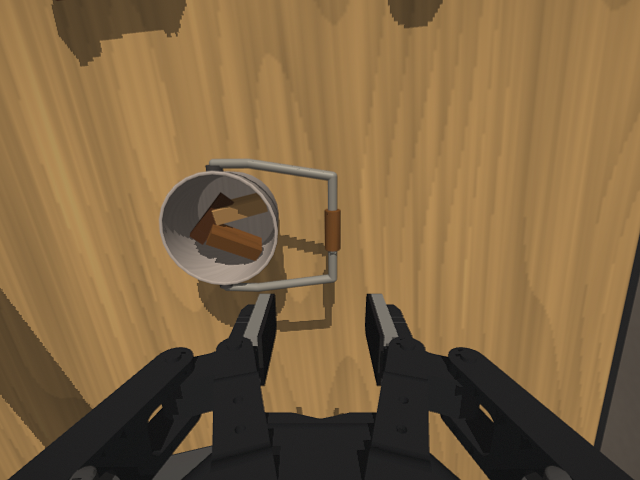

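```bash
python3 - <<'E'
from h import *
np.set_printoptions(precision=4,suppress=True)
k=dict(E=np.load("w3.npy"),K=KW)
for p,z in[((333,229.5),.069),((334,177),.069),((332.5,279),.069),((220,228),.07),((213,165),.062),((227,287),.062)]: print(p,atz("w",p,z,**k))
r=ray("w",(333,229.5),**k)
print(tri([r,ray("top",(474.6,208.4)),ray("scene",(219.2,223.8))]))
E
```

```text
(333, 229.5) [ 0.6201 -0.264   0.069 ]
(334, 177) [ 0.6245 -0.2189  0.069 ]
(332.5, 279) [ 0.6159 -0.3109  0.069 ]
(220, 228) [ 0.5226 -0.2533  0.07  ]
(213, 165) [ 0.5243 -0.2005  0.062 ]
(227, 287) [ 0.5157 -0.3132  0.062 ]
(array([ 0.6191, -0.2639,  0.0704]), [np.float64(0.9729747547968588), np.float64(0.9218956826183604), np.float64(0.7312948063228609)])
```

```bash
python3 - <<'E'
from h import *
np.set_printoptions(precision=4,suppress=True)
plan((0.6197,-0.264,0.051),-.088)
E
```

```text
toolx [ 0.996 -0.088  0.   ] tooly [ 0.     0.002 -1.   ] toolz [0.088 0.996 0.002]
rot [-0.014 -0.     0.   ] shift [ 0.218  3.148 -0.072] rows>= 3.2
```

Call:
{"name": "jog_arm", "arguments": {
  "moves": [0,0,0,0.22,0.5,-0.07,0.4,0,0,0,0.22,1,-0.07,0.4,0,0,0,0.22,1.6,-0.07,0.4,0,0,0,0.22,2.1,-0.07,0.4,0,0,0,0.22,2.4,-0.07,0.4,0,0,0,0.22,2.4,-0.07,0.4,0,0,0,0.22,2.4,-0.07,0.4]
}}

```text
time: 4.45
tcp_pos: [0.6219, -0.2615, 0.0909]
ee_rot: [-0.706, 0.707, -0.028, 0.031]
wrist_force: [-0.7, 0.2, 1.0]
width: 0.0339
```

```bash
python3 - <<'E'
from h import *
np.set_printoptions(precision=4,suppress=True)
plan((0.6197,-0.264,0.051),-.088);o=bot.get_obs();print(o["tcp_pos"],o["width"])
im=bot.capture("wrist");cv2.imwrite("pics/w4.png",im[100:480])
E
```

```text
toolx [ 0.997 -0.083  0.003] tooly [ 0.003 -0.001 -1.   ] toolz [ 0.083  0.997 -0.   ]
rot [0.002 0.034 0.022] shift [-0.041  0.799 -0.054] rows>= 0.8
[ 0.6219 -0.2615  0.0909] 0.0338842408221826
```

View pics/w4.png

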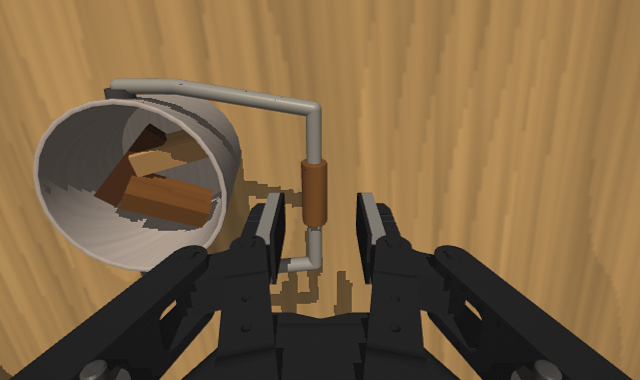

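The roll (314,292 in the full picture) sits between the fingers (centre about 321). Descend and close.

Call:
{"name": "jog_arm", "arguments": {
  "moves": [0,0,0,-0.05,0.4,-0.05,0.4,0,0,0,-0.05,0.8,-0.05,0.4,0,0,0,-0.05,0.8,-0.05,0.4,0,0,0,-0.05,0.8,-0.05,0.2,0,0,0,-0.05,0.8,-0.05,0.12,0,0,0,-0.05,0.8,-0.05,0.05,0,0,0,-0.05,0.8,-0.05,0.05,0,0,0,-0.05,0.8,-0.05,0.05],
  "newtons": 30
}}

```text
time: 5.3
tcp_pos: [0.619, -0.2639, 0.0497]
ee_rot: [-0.706, 0.707, -0.029, 0.03]
wrist_force: [0.1, -0.6, 0.1]
width: 0.013
```

```bash
python3 - <<'E'
from h import *
np.set_printoptions(precision=4,suppress=True)
o=bot.get_obs();print(o["tcp_pos"],o["width"],o["wrist_force"])
M=rot(o).as_matrix();print(M)
np.save("w5.npy",wristcam(o)["E"])
im=bot.capture("wrist");cv2.imwrite("pics/w5.png",im[100:480]);im=bot.capture("scene");cv2.imwrite("pics/s5.png",cv2.resize(im[130:280,150:350],None,fx=3,fy=3))
E
```

```text
[ 0.619  -0.2639  0.0497] 0.012980781622426812 [ 0.1078 -0.5954  0.1136]
[[ 0.9965  0.0019  0.0834]
 [-0.0834 -0.0003  0.9965]
 [ 0.0019 -1.     -0.0001]]
```

View pics/w5.png

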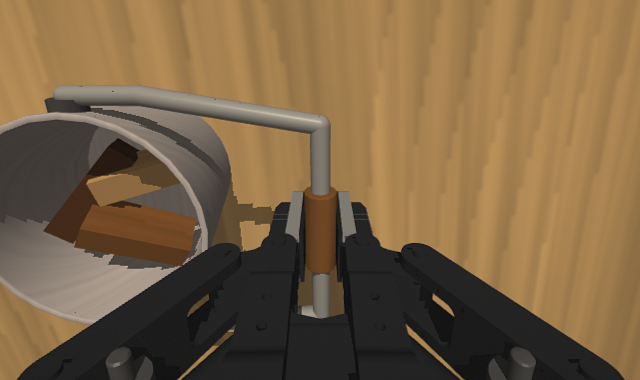

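View pics/s5.png

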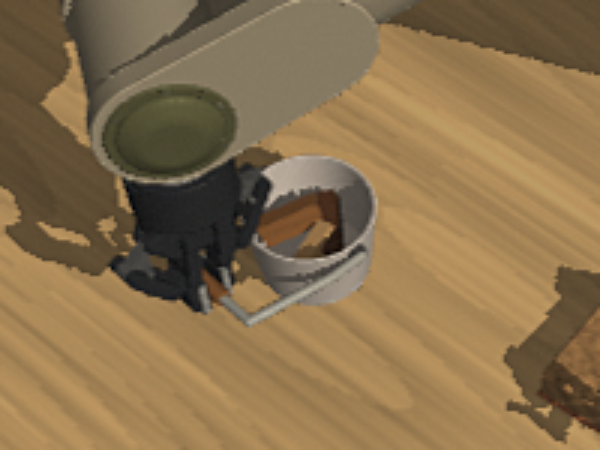

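Roll gripped (width 13 mm), pail upright. Now the arc of radius 100 mm about the hinge, first half.

Call:
{"name": "jog_arm", "arguments": {
  "moves": [0,0,0,-0.03,-0.2,0,0.05,0,0,0,-0.07,-0.39,0,0.05,0,0,0,-0.14,-0.58,0,0.05,0,0,0,-0.22,-0.76,0,0.05,0,0,0,-0.32,-0.94,0,0.05,0,0,0,-0.44,-1.1,0,0.05,0,0,0,-0.57,-1.25,0,0.05,0,0,0,-0.67,-1.34,0,0.05]
}}

```text
time: 6.2
tcp_pos: [0.585, -0.261, 0.1173]
ee_rot: [-0.706, 0.707, -0.029, 0.03]
wrist_force: [3.0, -0.7, 2.1]
width: 0.013
```

```bash
python3 - <<'E'
from h import *
np.set_printoptions(precision=4,suppress=True)
o=bot.get_obs();print(o["tcp_pos"],o["width"],o["wrist_force"])
im=bot.capture("scene");cv2.imwrite("pics/s6.png",cv2.resize(im[130:280,150:350],None,fx=3,fy=3))
E
```

```text
[ 0.585  -0.261   0.1173] 0.012950026912327961 [ 2.9691 -0.7372  2.0788]
```

View pics/s6.png

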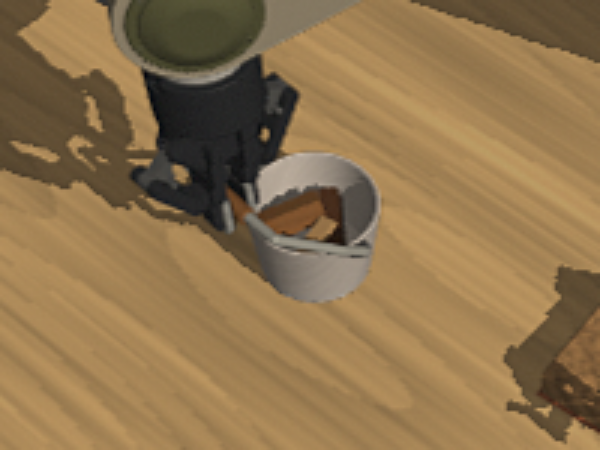

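Call:
{"name": "jog_arm", "arguments": {
  "moves": [0,0,0,-0.16,-0.13,0,0.05,0,0,0,-0.33,-0.24,0,0.05,0,0,0,-0.51,-0.33,0,0.05,0,0,0,-0.69,-0.4,0,0.05,0,0,0,-0.89,-0.45,0,0.05,0,0,0,-1.08,-0.49,0,0.05,0,0,0,-1.34,-0.5,0,0.05,0,0,0,-1.34,-0.5,0,0.05]
}}

```text
time: 7.05
tcp_pos: [0.517, -0.255, 0.141]
ee_rot: [0.707, -0.706, 0.03, -0.029]
wrist_force: [0.5, -1.0, -1.3]
width: 0.0124
```

```bash
python3 - <<'E'
from h import *
np.set_printoptions(precision=4,suppress=True)
o=bot.get_obs();print(o["tcp_pos"],o["width"],o["wrist_force"],o["ft_torque"])
im=bot.capture("scene");cv2.imwrite("pics/s7.png",cv2.resize(im[130:280,150:350],None,fx=3,fy=3))
np.save("w7.npy",wristcam(o)["E"])
im=bot.capture("top");cv2.imwrite("pics/t7.png",cv2.resize(im[180:320,380:560],None,fx=4,fy=4))
im=bot.capture("wrist");cv2.imwrite("pics/w7.png",im)
E
```

```text
[ 0.517 -0.255  0.141] 0.012407985811577555 [ 0.5216 -1.0075 -1.2857] [-0.0823 -0.073   0.0241]
```

View pics/s7.png

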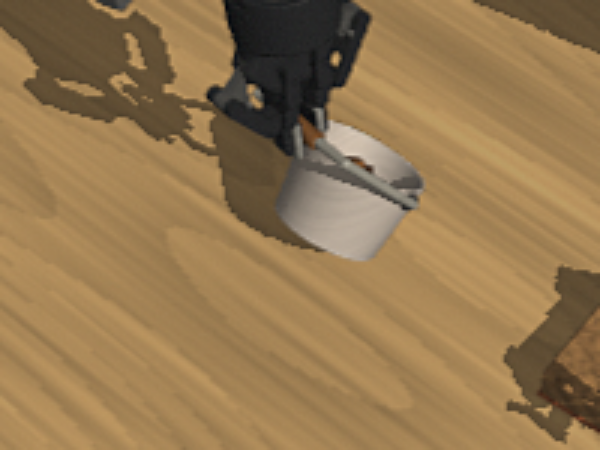

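View pics/w7.png

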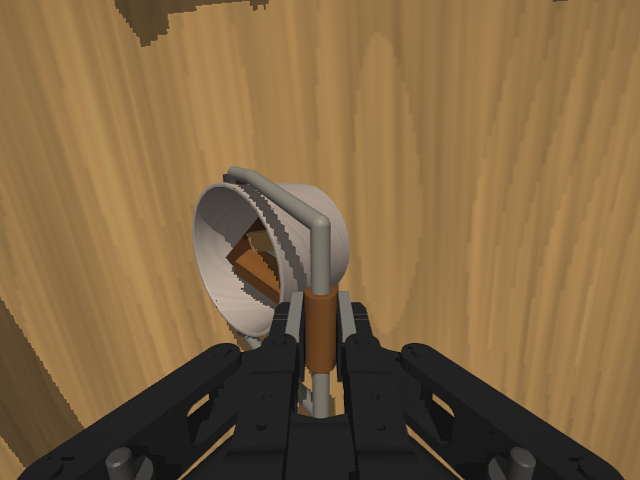

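The pail has leaned: in the wrist view its mouth faces left (-x) with the ear at about (230,178) and the bail corner at (320,222). I measure the lean before doing anything else.

```bash
python3 - <<'E'
from h import *
np.set_printoptions(precision=4,suppress=True)
k=dict(E=np.load("w7.npy"),K=KW)
o=bot.get_obs();M=rot(o).as_matrix();t=o["tcp_pos"]
for nm,p,zz in[("hinge",(230,178),.057),("corner",(320,224),.046),("rimtopleft",(194,235),.0)]:
    O,d=ray("w",p,**k);a=M.T@(O-t);b=M.T@d;s=(zz-a[2])/b[2];q=a+s*b;print(nm,(q*1000).round(1),(t+M@q))
E
```

```text
hinge [-47.8  34.4  57. ] [ 0.4755 -0.1944  0.1063]
corner [ -0.8 -17.   46. ] [ 0.5214 -0.2093  0.1577]
rimtopleft [-103.8  118.7    0. ] [ 0.4149 -0.2464  0.0219]
```

View pics/t7.png

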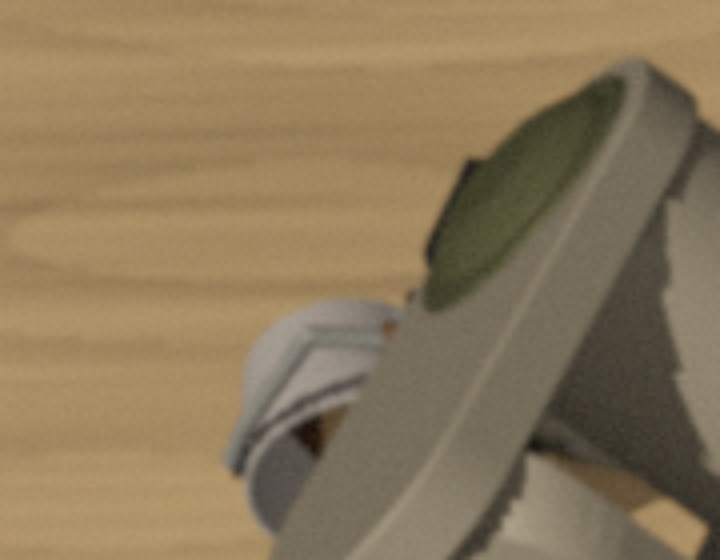

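Call:
{"name": "jog_arm", "arguments": {
  "moves": [0,0,0,0.1,0.03,0,0.05,0,0,0,0.2,0.07,0,0.05,0,0,0,0.31,0.11,0,0.05,0,0,0,0.42,0.16,0,0.05,0,0,0,0.52,0.21,0,0.05,0,0,0,0.63,0.27,0,0.05,0,0,0,0.63,0.27,0,0.05]
}}

```text
time: 7.9
tcp_pos: [0.5504, -0.2579, 0.1272]
ee_rot: [0.707, -0.706, 0.029, -0.03]
wrist_force: [0.7, -0.7, 1.8]
width: 0.0126
```

```bash
cat > look.py <<'E'
import sys
from h import *
np.set_printoptions(precision=4,suppress=True)
n=sys.argv[1];o=bot.get_obs();print(o["time"],o["tcp_pos"],o["width"],o["wrist_force"],o["ft_torque"])
a=bot.capture("scene")[130:280,150:350];np.save(f"w{n}.npy",wristcam()["E"]);b=bot.capture("wrist")
cv2.imwrite(f"pics/w{n}.png",b)
cv2.imwrite(f"pics/c{n}.png",np.hstack([cv2.resize(a,None,fx=2,fy=2),cv2.resize(b,(400,300))]))
E
python3 look.py 8
```

```text
7.9 [ 0.5504 -0.2579  0.1272] 0.012643546716028353 [ 0.7089 -0.7002  1.8402] [-0.1068 -0.3799 -0.0231]
```

View pics/c8.png

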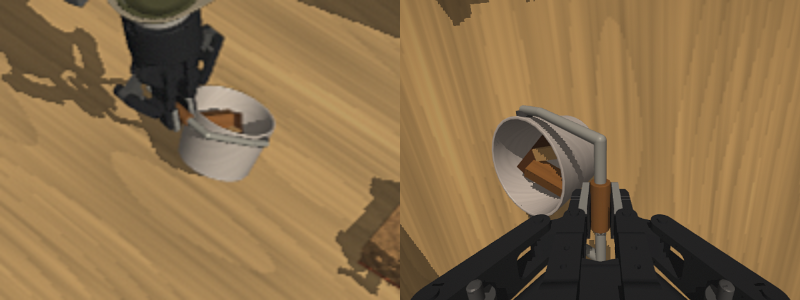

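Call:
{"name": "jog_arm", "arguments": {
  "moves": [0,0,0,0.1,0.06,0,0.05,0,0,0,0.2,0.12,0,0.05,0,0,0,0.3,0.18,0,0.05,0,0,0,0.39,0.25,0,0.05,0,0,0,0.48,0.32,0,0.05,0,0,0,0.57,0.4,0,0.05,0,0,0,0.57,0.4,0,0.05],
  "newtons": 20
}}

```text
time: 8.7
tcp_pos: [0.5785, -0.2601, 0.1068]
ee_rot: [0.707, -0.706, 0.029, -0.029]
wrist_force: [3.4, -0.1, 2.3]
width: 0.0131
```

```bash
python3 look.py 9
```

```text
8.7 [ 0.5785 -0.2601  0.1068] 0.013127650074132146 [ 3.3662 -0.1083  2.3285] [-0.0975 -0.4084  0.0375]
```

View pics/c9.png

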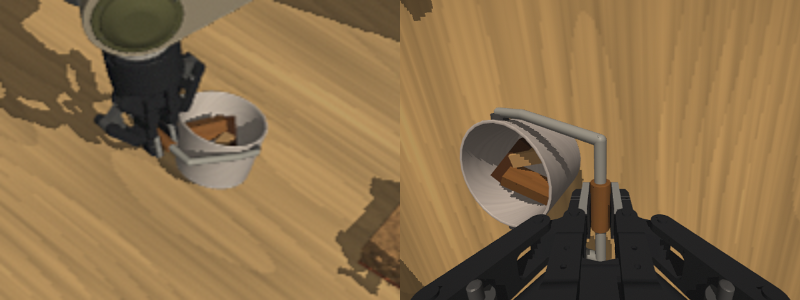

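Call:
{"name": "jog_arm", "arguments": {
  "moves": [0,0,0,0.1,0,0,0.05,0,0,0,0.2,0.02,0,0.05,0,0,0,0.3,0.06,0,0.05,0,0,0,0.4,0.1,0,0.05,0,0,0,0.4,0.1,0,0.05]
}}

```text
time: 9.3
tcp_pos: [0.5989, -0.262, 0.1024]
ee_rot: [0.707, -0.706, 0.029, -0.03]
wrist_force: [2.8, -0.2, 1.6]
width: 0.013
```

```bash
python3 look.py 10; python3 -c "
import cv2
"
```

```text
9.3 [ 0.5989 -0.262   0.1024] 0.01298177388579218 [ 2.8456 -0.2203  1.5834] [-0.1198 -0.45    0.0666]
```

View pics/c10.png

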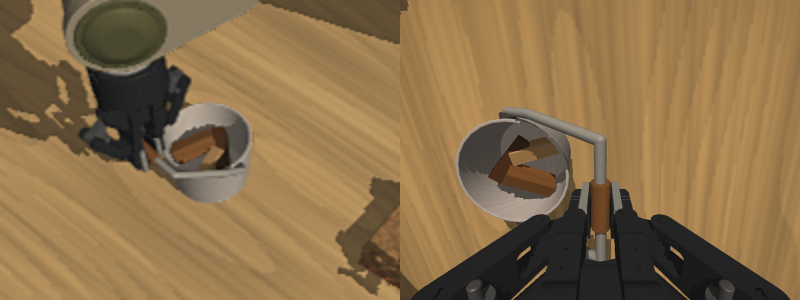

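View pics/w10.png

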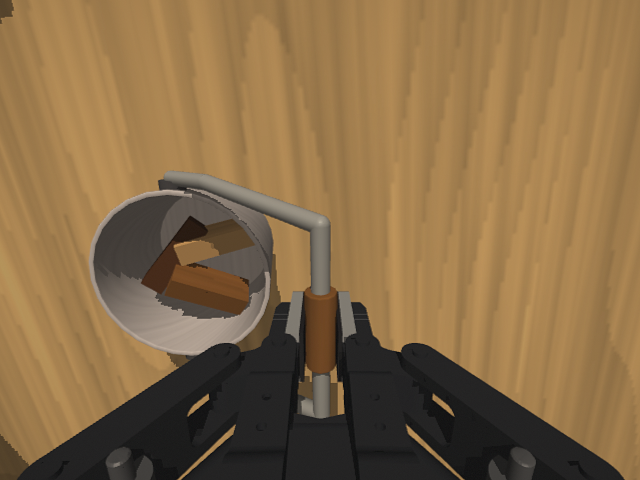

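```bash
python3 - <<'E'
from h import *
im=bot.capture("scene");cv2.imwrite("pics/s10.png",cv2.resize(im[160:250,190:300],None,fx=7,fy=6,interpolation=cv2.INTER_CUBIC))
E
```

```text
(no output)
```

View pics/s10.png

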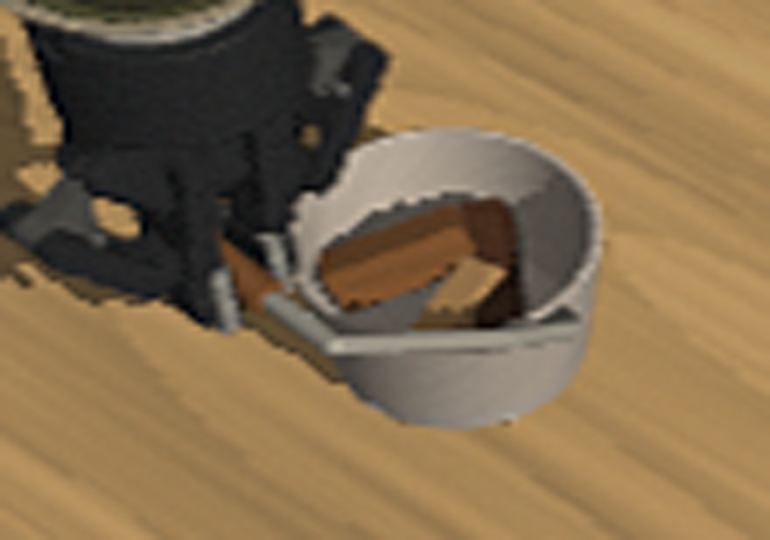

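The pail stands again (rim edge at the same scene pixels as at the start: right 276, top 181), bail at about 35°. I'll let go of the roll and instead push the bail up with an open finger, which can't jam radially.

Call:
{"name": "jog_arm", "arguments": {
  "moves": [0,0,0,0,0,0,0.1,0,0,0,0,0,0,0.2,0,0,0,0,0,0,0.35,0,0,0,0,0,0,0.35,0,0,0,0,0,0,0.35,0,0,0,0,0,0,0.35]
}}

```text
time: 10.05
tcp_pos: [0.5981, -0.2619, 0.1025]
ee_rot: [0.707, -0.706, 0.029, -0.03]
wrist_force: [-0.5, 0.1, 0.0]
width: 0.0298
```

```bash
python3 look.py 11
```

```text
10.05 [ 0.5981 -0.2619  0.1025] 0.029764391798523124 [-0.4963  0.0738  0.0346] [ 0.0198 -0.0118 -0.0114]
```

View pics/w11.png

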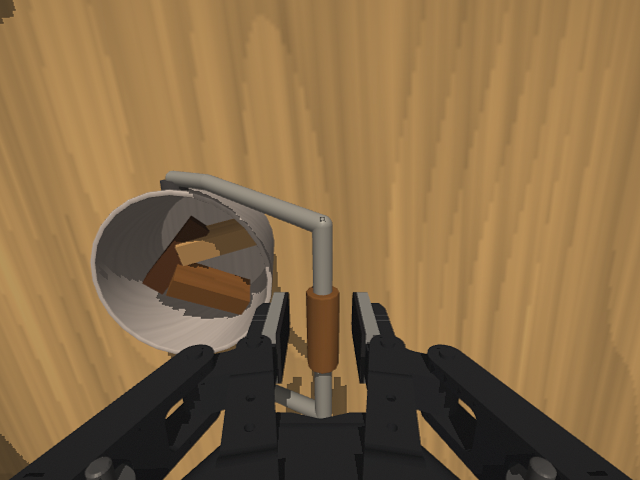

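View pics/c11.png

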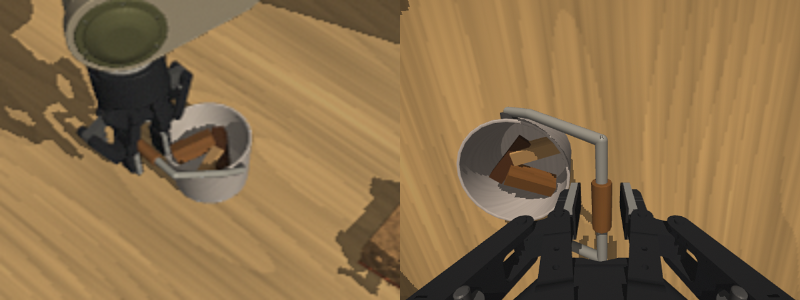

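```bash
python3 - <<'E'
from h import *
np.set_printoptions(precision=4,suppress=True)
k=dict(E=np.load("w11.npy"),K=KW)
c=atz("w",(182.5,272),.07,**k);print("rim",c)
s=ray("scene",(190+448/7,160+230/6));
im=cv2.imread("pics/w11.png")
for p in[(322,221),(322,410)]:
  for z in (.11,.115,.12,.125): print(p,z,atz("w",p,z,**k))
print(tri([ray("scene",(190+335/7,160+345/6)),ray("w",(323,408),**k)]))
E
```

```text
rim [ 0.5215 -0.2509  0.07  ]
(322, 221) 0.11 [ 0.6032 -0.2175  0.11  ]
(322, 221) 0.115 [ 0.6033 -0.2162  0.115 ]
(322, 221) 0.12 [ 0.6034 -0.2149  0.12  ]
(322, 221) 0.125 [ 0.6034 -0.2136  0.125 ]
(322, 410) 0.11 [ 0.5951 -0.3161  0.11  ]
(322, 410) 0.115 [ 0.5954 -0.3111  0.115 ]
(322, 410) 0.12 [ 0.5958 -0.3061  0.12  ]
(322, 410) 0.125 [ 0.5962 -0.3011  0.125 ]
(array([ 0.6197, -0.1852,  0.2108]), [np.float64(26.456164256654), np.float64(26.45616425665405)])
```

Call:
{"name": "jog_arm", "arguments": {
  "moves": [0,0,0,-0.1,-0.07,0,0.35,0,0,0,-0.24,-0.17,0,0.35,0,0,0,-0.35,-0.28,0,0.35,0,0,0,-0.46,-0.38,0,0.35,0,0,0,-0.58,-0.46,0,0.35,0,0,0,-0.71,-0.54,0,0.35,0,0,0,-0.71,-0.54,0,0.35]
}}

```text
time: 10.85
tcp_pos: [0.5623, -0.2591, 0.1304]
ee_rot: [0.707, -0.706, 0.029, -0.03]
wrist_force: [2.5, -0.8, 2.6]
width: 0.0298
```

```bash
python3 look.py 12
```

```text
10.85 [ 0.5623 -0.2591  0.1304] 0.029810714341728734 [ 2.4746 -0.8141  2.5514] [-0.0238 -0.4225 -0.0461]
```

View pics/c12.png

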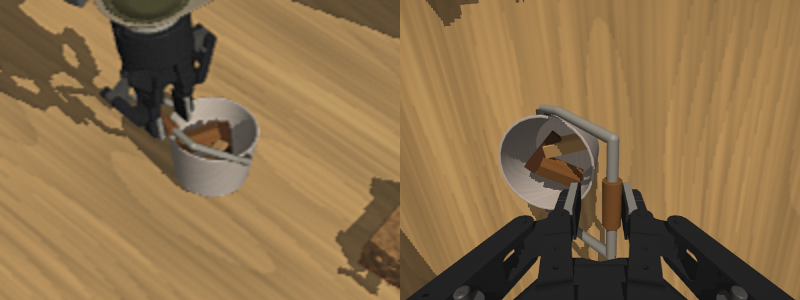

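Call:
{"name": "jog_arm", "arguments": {
  "moves": [0,0,0,0,-0.05,0,0.35,0,0,0,0,-0.1,0,0.35,0,0,0,0,-0.1,0,0.35]
}}

```text
time: 11.25
tcp_pos: [0.5626, -0.2589, 0.1344]
ee_rot: [0.707, -0.706, 0.03, -0.029]
wrist_force: [0.0, -0.6, 0.2]
width: 0.0299
```

```bash
python3 look.py 13
```

```text
11.25 [ 0.5626 -0.2589  0.1344] 0.0299004419660537 [ 0.0274 -0.5998  0.1532] [-0.0298  0.0002 -0.0129]
```

View pics/c13.png

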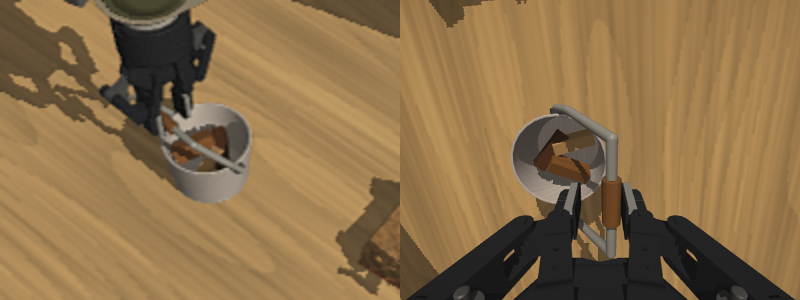

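View pics/w13.png

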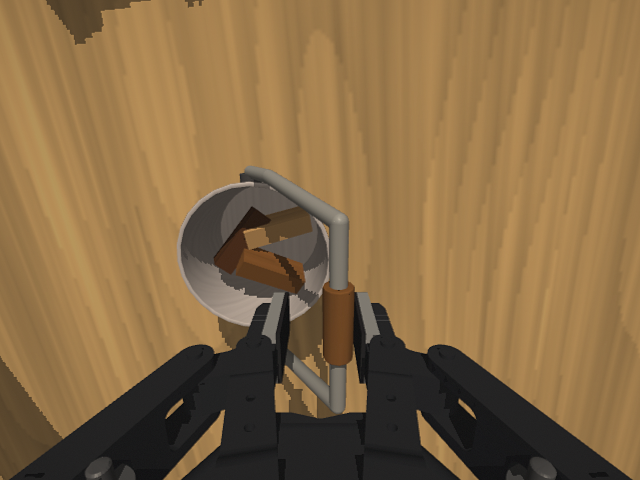

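Raising 4 mm freed it: forces ~0, pail upright in its original place, bail about 60°. Continue with upward bias.

Call:
{"name": "jog_arm", "arguments": {
  "moves": [0,0,0,-0.09,-0.06,0,0.35,0,0,0,-0.18,-0.12,0,0.35,0,0,0,-0.28,-0.17,0,0.35,0,0,0,-0.37,-0.22,0,0.35,0,0,0,-0.46,-0.26,0,0.35,0,0,0,-0.56,-0.3,0,0.35,0,0,0,-0.56,-0.3,0,0.35]
}}

```text
time: 12.05
tcp_pos: [0.5344, -0.2567, 0.15]
ee_rot: [0.707, -0.706, 0.029, -0.03]
wrist_force: [0.2, 0.0, 0.2]
width: 0.0297
```

```bash
python3 look.py 14
```

```text
12.05 [ 0.5344 -0.2567  0.15  ] 0.029724134039851795 [0.2291 0.0383 0.1522] [ 0.0259 -0.0034  0.0086]
```

View pics/c14.png

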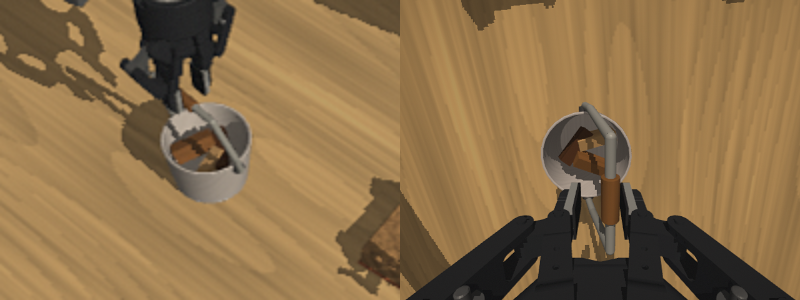

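Call:
{"name": "jog_arm", "arguments": {
  "moves": [0,0,0,-0.1,0,0,0.35,0,0,0,-0.2,0,0,0.35,0,0,0,-0.3,0,0,0.35,0,0,0,-0.38,0,0,0.35,0,0,0,-0.44,0,0,0.35,0,0,0,-0.44,0,0,0.35]
}}

```text
time: 12.75
tcp_pos: [0.5126, -0.2548, 0.1496]
ee_rot: [0.707, -0.706, 0.029, -0.03]
wrist_force: [0.5, -0.7, 0.4]
width: 0.0301
```

```bash
python3 look.py 15
```

```text
12.75 [ 0.5126 -0.2548  0.1496] 0.030073628510368183 [ 0.5241 -0.6532  0.3923] [-0.0189  0.0348 -0.0165]
```

View pics/w15.png

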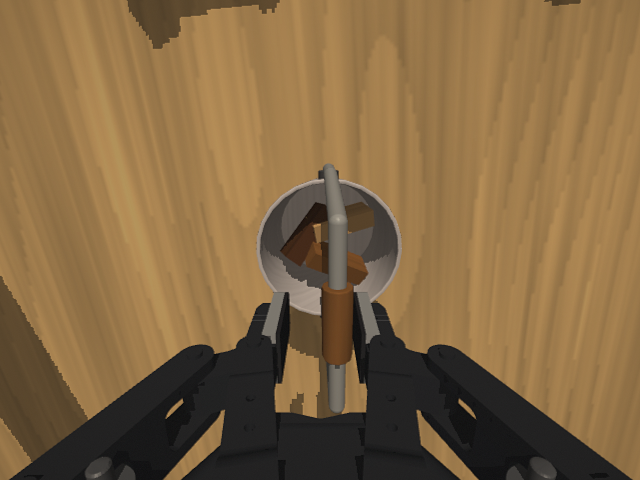

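View pics/c15.png

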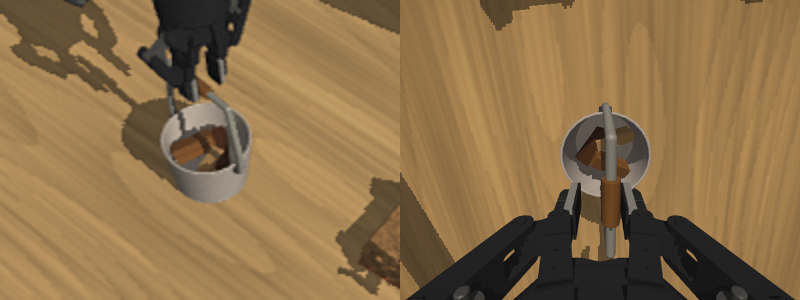

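Call:
{"name": "jog_arm", "arguments": {
  "moves": [0,0,0,0.09,0,0,0.35,0,0,0,0.18,0.06,0,0.35,0,0,0,0.18,0.13,0,0.35,0,0,0,0.18,0.13,0,0.25,0,0,0,0.18,0.13,0,0.2,0,0,0,0.18,0.13,0,0.15,0,0,0,0.18,0.13,0,0.05,0,0,0,0.18,0.13,0,0.05],
  "newtons": 40
}}

```text
time: 13.65
tcp_pos: [0.5218, -0.2555, 0.143]
ee_rot: [0.707, -0.706, 0.029, -0.03]
wrist_force: [-0.2, 1.4, -1.1]
width: 0.0127
```

```bash
python3 look.py 16
```

```text
13.65 [ 0.5218 -0.2555  0.143 ] 0.012722658716432963 [-0.1855  1.4123 -1.1435] [0.0474 0.0639 0.0157]
```

View pics/w16.png

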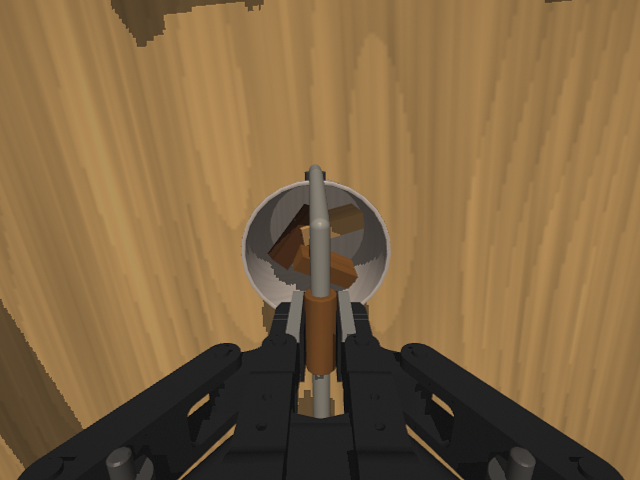

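Call:
{"name": "jog_arm", "arguments": {
  "moves": [0,0,0,0,-0.1,0,0.05,0,0,0,0,-0.3,0,0.05,0,0,0,0,-0.6,0,0.05,0,0,0,0,-0.95,0,0.05,0,0,0,0,-1.35,0,0.05,0,0,0,0,-1.75,0,0.05,0,0,0,0,-2.05,0,0.05,0,0,0,0,-2.2,0,0.05]
}}

```text
time: 14.55
tcp_pos: [0.5221, -0.2558, 0.2551]
ee_rot: [-0.706, 0.707, -0.029, 0.031]
wrist_force: [0.3, -0.1, -4.0]
width: 0.0125
```

```bash
python3 look.py 17; python3 - <<'E'
from h import *
x0,y0,yaw,h,_=np.load("st.npy")
for sx in(-.13,-.06,0): print(sx,stand(x0,y0,yaw,[sx,0,.2]))
plan(np.r_[stand(x0,y0,yaw,[-.13,0,0])[0,:2],.253],yaw)
E
```

```text
14.55 [ 0.5221 -0.2558  0.2551] 0.012530407161744724 [ 0.2612 -0.1102 -3.9584] [0.0054 0.0105 0.0359]
-0.13 [[0.64642561 0.31746375 0.2       ]]
-0.06 [[0.58298212 0.28788465 0.2       ]]
0 [[0.52860198 0.26253114 0.2       ]]
toolx [ 0.997 -0.083  0.002] tooly [ 0.002 -0.001 -1.   ] toolz [ 0.083  0.997 -0.   ]
rot [ 0.008 -3.722  0.016] shift [ 1.523  0.021 11.632] rows>= 11.7
```

View pics/c17.png

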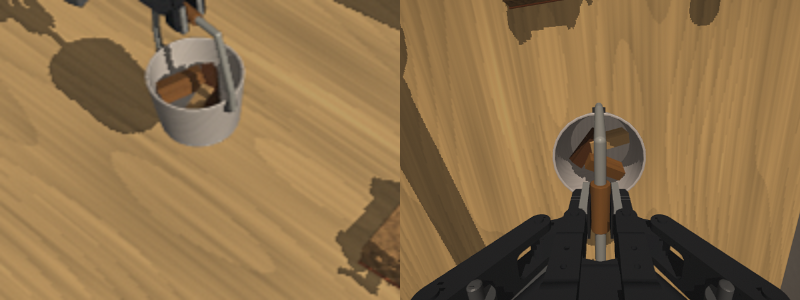

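Call:
{"name": "jog_arm", "arguments": {
  "moves": [0,-0.05,0,0.02,0,0.2,0.05,0,-0.15,0,0.06,0,0.5,0.05,0,-0.3,0,0.11,0,0.9,0.05,0,-0.45,0,0.16,0,1.35,0.05,0,-0.6,0,0.21,0,1.8,0.05,0,-0.75,0,0.27,0,2.25,0.05,0,-0.9,0,0.32,0,2.7,0.05,0,-1.05,0,0.37,0,3.15,0.05]
}}

```text
time: 15.45
tcp_pos: [0.5533, -0.0979, 0.2526]
ee_rot: [0.707, -0.706, -0.023, 0.023]
wrist_force: [0.5, -0.5, -4.3]
width: 0.0124
```

```bash
python3 - <<'E'
from h import *
x0,y0,yaw,h,_=np.load("st.npy")
plan(np.r_[stand(x0,y0,yaw,[-.11,0,0])[0,:2],.253],yaw);o=bot.get_obs();print(o["tcp_pos"],o["wrist_force"])
E
```

```text
toolx [ 0.998  0.065 -0.   ] tooly [-0.     0.001 -1.   ] toolz [-0.065  0.998  0.001]
rot [-0.009 -2.655  0.   ] shift [2.030e+00 1.000e-03 8.022e+00] rows>= 8.3
[ 0.5532782  -0.09785068  0.25255006] [ 0.52263999 -0.47884588 -4.25448661]
```

Call:
{"name": "jog_arm", "arguments": {
  "moves": [0,-0.15,0,0.11,0,0.45,0.05,0,-0.3,0,0.23,0,0.9,0.05,0,-0.45,0,0.34,0,1.35,0.05,0,-0.6,0,0.46,0,1.8,0.05,0,-0.75,0,0.57,0,2.25,0.05,0,-0.9,0,0.68,0,2.7,0.05,0,-1.05,0,0.8,0,3.15,0.05,0,-1.2,0,0.91,0,3.6,0.05]
}}

```text
time: 16.25
tcp_pos: [0.5869, 0.0846, 0.2526]
ee_rot: [0.703, -0.702, -0.082, 0.082]
wrist_force: [0.2, 0.9, -4.7]
width: 0.013
```

```bash
python3 - <<'E'
from h import *
x0,y0,yaw,h,_=np.load("st.npy")
plan(np.r_[stand(x0,y0,yaw,[-.11,0,0])[0,:2],.253],yaw);o=bot.get_obs();print(o["tcp_pos"],o["wrist_force"])
E
```

```text
toolx [ 0.973  0.231 -0.   ] tooly [-0.001  0.001 -1.   ] toolz [-0.231  0.973  0.001]
rot [-0.007 -1.455 -0.002] shift [ 1.842 -0.005  4.175] rows>= 4.6
[0.586901   0.08461109 0.25259029] [ 0.17597899  0.91759122 -4.67797212]
```

Call:
{"name": "jog_arm", "arguments": {
  "moves": [0,-0.2,0,0.25,0,0.45,0.05,0,-0.4,0,0.5,0,0.9,0.05,0,-0.6,0,0.8,0,1.4,0.05,0,-0.8,0,1.1,0,1.9,0.05,0,-1,0,1.35,0,2.4,0.05,0,-1.2,0,1.55,0,2.85,0.05,0,-1.35,0,1.7,0,3.25,0.05,0,-1.45,0,1.8,0,3.6,0.05]
}}

```text
time: 17.05
tcp_pos: [0.633, 0.2807, 0.2523]
ee_rot: [0.691, -0.69, -0.153, 0.153]
wrist_force: [0.3, 1.0, -3.5]
width: 0.0127
```

```bash
python3 - <<'E'
from h import *
x0,y0,yaw,h,_=np.load("st.npy")
plan(np.r_[stand(x0,y0,yaw,[-.11,0,0])[0,:2],.253],yaw);o=bot.get_obs();print(o["tcp_pos"],o["wrist_force"])
E
```

```text
toolx [ 0.906  0.422 -0.001] tooly [-0.001  0.    -1.   ] toolz [-0.422  0.906  0.001]
rot [-0.006 -0.002 -0.006] shift [ 0.155 -0.014  0.553] rows>= 0.6
[0.63296064 0.2806599  0.25227968] [ 0.31496193  0.98997704 -3.51153838]
```

Call:
{"name": "jog_arm", "arguments": {
  "moves": [0,0,0,0.05,0,0.25,0.05,0,0,0,0.1,0,0.42,0.05,0,0,0,0.15,0,0.5,0.05,0,0,0,0.15,0,0.5,0.05,0,0,0,0.15,0,0.5,0.05]
}}

```text
time: 17.55
tcp_pos: [0.6304, 0.3033, 0.2535]
ee_rot: [-0.691, 0.691, 0.152, -0.151]
wrist_force: [-0.5, -0.6, -3.1]
width: 0.0122
```

```bash
sed -i 's/\[130:280,150:350\]/[200:400,300:560]/; s/cv2.resize(a,None,fx=2,fy=2)/cv2.resize(a,(390,300))/' look.py; python3 look.py 18; python3 - <<'E'
from h import *
x0,y0,yaw,h,_=np.load("st.npy")
plan(np.r_[stand(x0,y0,yaw,[-.11,0,0])[0,:2],.253],yaw);plan(np.r_[stand(x0,y0,yaw,[-.0,0,0])[0,:2],.253],yaw)
E
```

```text
17.55 [0.6304 0.3033 0.2535] 0.012189208518671746 [-0.5048 -0.5565 -3.1268] [ 0.0225  0.0437 -0.0018]
toolx [0.908 0.419 0.001] tooly [ 0.001  0.    -1.   ] toolz [-0.419  0.908 -0.   ]
rot [ 0.    -0.029  0.007] shift [0.009 0.01  0.123] rows>= 0.1
toolx [0.908 0.419 0.001] tooly [ 0.001  0.    -1.   ] toolz [-0.419  0.908 -0.   ]
rot [ 0.    -0.029  0.007] shift [-2.191  0.008  0.114] rows>= 2.2
```

View pics/c18.png

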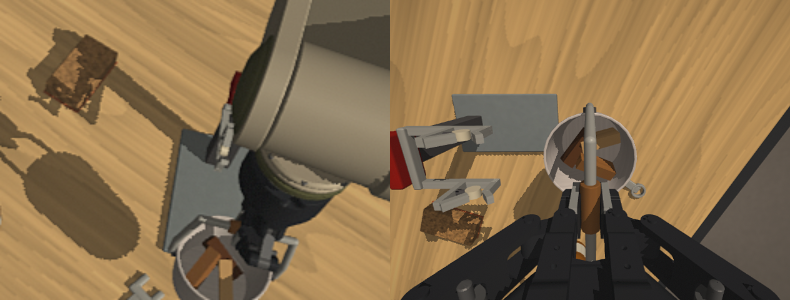

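View pics/w18.png

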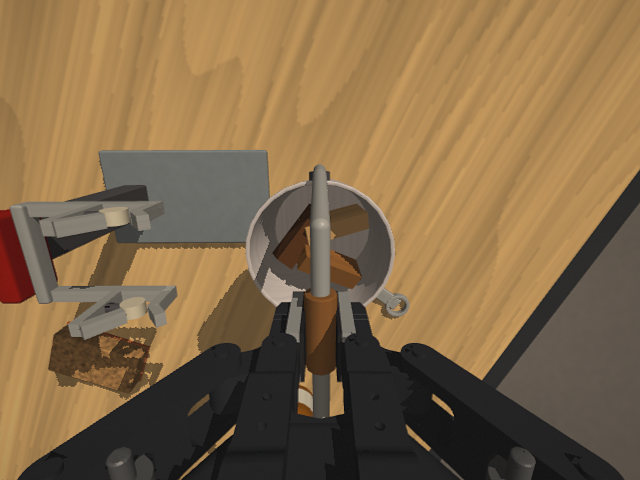

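```bash
python3 - <<'E'
from h import *
np.set_printoptions(precision=4,suppress=True)
x0,y0,yaw,h,_=np.load("st.npy")
k=dict(E=np.load("w18.npy"),K=KW)
print(proj("w",stand(x0,y0,yaw,[[.005,-.029,.223+h],[.005,.029,.223+h]]),**k))
im=cv2.imread("pics/w18.png");cv2.imwrite("pics/w18c.png",cv2.resize(im[185:345,0:200],None,fx=4,fy=3.7,interpolation=cv2.INTER_CUBIC))
E
```

```text
[[116.7973 215.7849]
 [135.3254 307.0318]]
```

View pics/w18c.png

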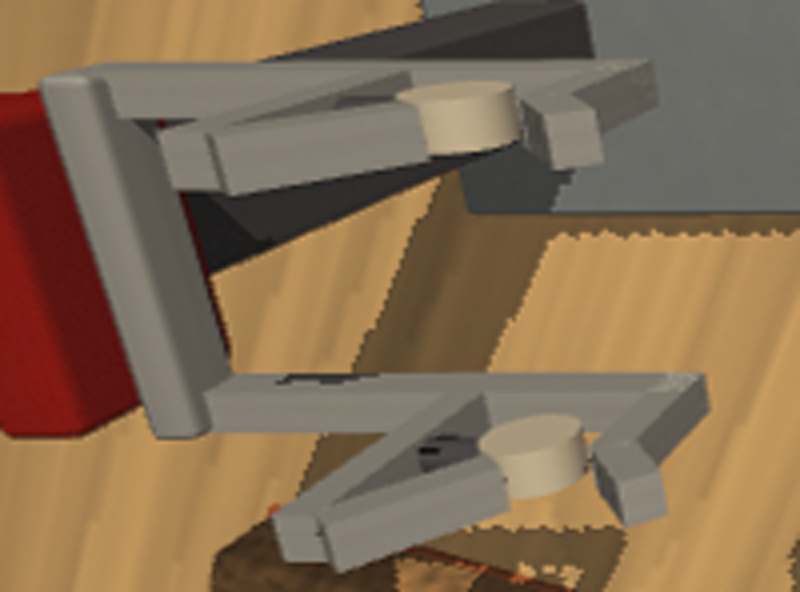

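Call:
{"name": "jog_arm", "arguments": {
  "moves": [0,0,0,-0.1,0,0.05,0.05,0,0,0,-0.3,0,0.1,0.05,0,0,0,-0.6,0,0.11,0.05,0,0,0,-0.95,0,0.11,0.05,0,0,0,-1.3,0,0.11,0.05,0,0,0,-1.65,0,0.11,0.05,0,0,0,-1.9,0,0.11,0.05,0,0,0,-2.05,0,0.11,0.05]
}}

```text
time: 18.45
tcp_pos: [0.5339, 0.2654, 0.2538]
ee_rot: [0.691, -0.691, -0.152, 0.151]
wrist_force: [-0.4, 0.6, -5.0]
width: 0.0127
```

Call:
{"name": "jog_arm", "arguments": {
  "moves": [0,0,0,-0.07,0,0,0.05,0,0,0,-0.11,0,0,0.05,0,0,0,-0.11,0,0,0.05,0,0,0,-0.11,0,0,0.05,0,0,0,-0.11,0,0,0.05]
}}

```text
time: 18.95
tcp_pos: [0.5302, 0.2637, 0.2531]
ee_rot: [0.691, -0.69, -0.152, 0.152]
wrist_force: [-0.1, 0.6, -5.3]
width: 0.0125
```

```bash
python3 look.py 19; python3 - <<'E'
from h import *
x0,y0,yaw,h,_=np.load("st.npy")
plan(np.r_[stand(x0,y0,yaw,[-.001,0,0])[0,:2],.253],yaw)
im=cv2.imread("pics/w19.png");cv2.imwrite("pics/w19c.png",cv2.resize(im[170:430,200:440],None,fx=3,fy=2.3,interpolation=cv2.INTER_CUBIC))
E
```

```text
18.95 [0.5302 0.2637 0.2531] 0.012541286387982272 [-0.0684  0.6149 -5.2964] [-0.0195  0.06    0.0344]
toolx [0.908 0.42  0.001] tooly [ 0.001  0.    -1.   ] toolz [-0.42   0.908  0.   ]
rot [-0.001 -0.023  0.005] shift [-0.015  0.003 -0.008] rows>= 0.0
```

View pics/w19c.png

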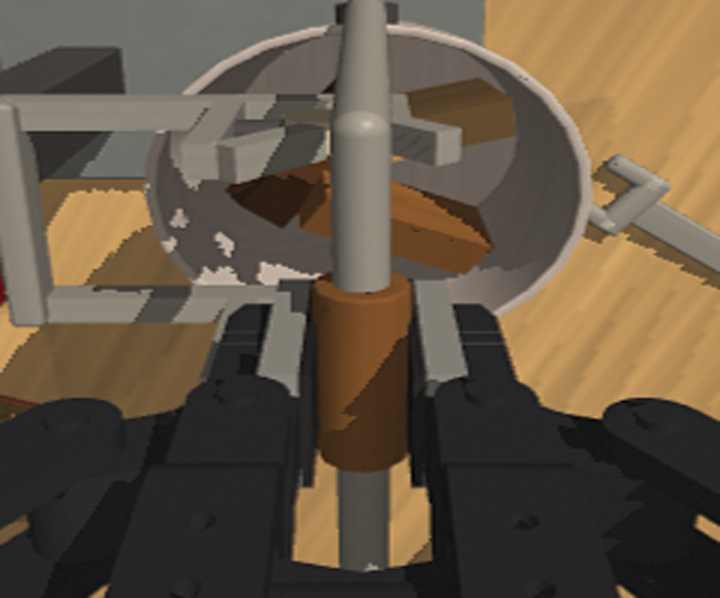

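Aligned: bar is parallel to and centred over the throat. Lower in stages, watching force.

Call:
{"name": "jog_arm", "arguments": {
  "moves": [0,0,0,-0.01,0.1,0,0.05,0,0,0,-0.01,0.22,0,0.05,0,0,0,-0.01,0.34,0,0.05,0,0,0,-0.01,0.46,0,0.05,0,0,0,-0.01,0.56,0,0.05,0,0,0,-0.01,0.62,0,0.05,0,0,0,-0.01,0.62,0,0.05]
}}

```text
time: 19.75
tcp_pos: [0.5294, 0.2634, 0.2218]
ee_rot: [0.691, -0.691, -0.152, 0.152]
wrist_force: [-0.2, -0.4, -3.5]
width: 0.0127
```

```bash
python3 look.py 20
```

```text
19.75 [0.5294 0.2634 0.2218] 0.012732612897199427 [-0.2498 -0.4375 -3.4916] [-0.054  -0.0693 -0.0911]
```

View pics/c20.png

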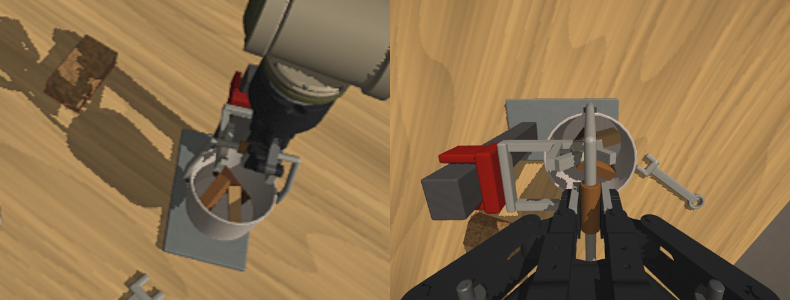

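Bar at 0.241, still hanging freely. Next 14 mm in small steps.

Call:
{"name": "jog_arm", "arguments": {
  "moves": [0,0,0,0,0.06,0,0.05,0,0,0,0,0.12,0,0.05,0,0,0,0,0.18,0,0.05,0,0,0,0,0.24,0,0.05,0,0,0,0,0.28,0,0.05,0,0,0,0,0.28,0,0.05]
}}

```text
time: 20.45
tcp_pos: [0.5294, 0.2634, 0.2079]
ee_rot: [0.691, -0.691, -0.152, 0.152]
wrist_force: [-0.9, 0.7, -4.4]
width: 0.0124
```

Call:
{"name": "jog_arm", "arguments": {
  "moves": [0,0,0,0,0.03,0,0.05,0,0,0,0,0.06,0,0.05,0,0,0,0,0.08,0,0.05,0,0,0,0,0.08,0,0.05]
}}

```text
time: 20.85
tcp_pos: [0.5295, 0.2634, 0.2042]
ee_rot: [0.691, -0.69, -0.152, 0.152]
wrist_force: [-0.3, 0.8, -4.5]
width: 0.0124
```

Call:
{"name": "jog_arm", "arguments": {
  "moves": [0,0,0,0,0.03,0,0.05,0,0,0,0,0.06,0,0.05,0,0,0,0,0.08,0,0.05,0,0,0,0,0.08,0,0.05]
}}

```text
time: 21.25
tcp_pos: [0.53, 0.2636, 0.2008]
ee_rot: [0.691, -0.69, -0.153, 0.151]
wrist_force: [2.3, 1.5, 0.6]
width: 0.0125
```

Contact with the noses at bar ≈0.221 as predicted. Continue.

Call:
{"name": "jog_arm", "arguments": {
  "moves": [0,0,0,0,0.02,0,0.05,0,0,0,0,0.04,0,0.05,0,0,0,0,0.06,0,0.05,0,0,0,0,0.06,0,0.05]
}}

```text
time: 21.65
tcp_pos: [0.5297, 0.2634, 0.1975]
ee_rot: [0.691, -0.691, -0.152, 0.151]
wrist_force: [3.7, 0.8, 3.2]
width: 0.0124
```

Call:
{"name": "jog_arm", "arguments": {
  "moves": [0,0,0,0,0.02,0,0.05,0,0,0,0,0.04,0,0.05,0,0,0,0,0.06,0,0.05,0,0,0,0,0.06,0,0.05]
}}

```text
time: 22.05
tcp_pos: [0.5294, 0.2634, 0.1936]
ee_rot: [0.691, -0.69, -0.152, 0.152]
wrist_force: [4.1, 1.6, -1.7]
width: 0.0127
```

Past the noses (force dropped). On to the seats.

Call:
{"name": "jog_arm", "arguments": {
  "moves": [0,0,0,0,0.03,0,0.05,0,0,0,0,0.06,0,0.05,0,0,0,0,0.08,0,0.05,0,0,0,0,0.08,0,0.05]
}}

```text
time: 22.45
tcp_pos: [0.5293, 0.2634, 0.1896]
ee_rot: [0.691, -0.69, -0.152, 0.152]
wrist_force: [4.2, 1.5, -5.7]
width: 0.0123
```

Call:
{"name": "jog_arm", "arguments": {
  "moves": [0,0,0,0,0.03,0,0.05,0,0,0,0,0.06,0,0.05,0,0,0,0,0.08,0,0.05,0,0,0,0,0.08,0,0.05]
}}

```text
time: 22.85
tcp_pos: [0.529, 0.2633, 0.186]
ee_rot: [0.691, -0.691, -0.152, 0.152]
wrist_force: [-0.2, 0.1, -3.6]
width: 0.0125
```

Call:
{"name": "jog_arm", "arguments": {
  "moves": [0,0,0,0,0.03,0,0.05,0,0,0,0,0.06,0,0.05,0,0,0,0,0.06,0,0.05]
}}

```text
time: 23.15
tcp_pos: [0.5294, 0.2634, 0.1832]
ee_rot: [0.691, -0.691, -0.152, 0.152]
wrist_force: [0.5, -0.4, -3.4]
width: 0.0125
```

Call:
{"name": "jog_arm", "arguments": {
  "moves": [0,0,0,0,0.03,0,0.05,0,0,0,0,0.06,0,0.05,0,0,0,0,0.06,0,0.05]
}}

```text
time: 23.45
tcp_pos: [0.5295, 0.2634, 0.1807]
ee_rot: [0.691, -0.69, -0.152, 0.151]
wrist_force: [-2.8, -0.7, 2.7]
width: 0.0126
```

Call:
{"name": "jog_arm", "arguments": {
  "moves": [0,0,0,0,0.03,0,0.05,0,0,0,0,0.04,0,0.05,0,0,0,0,0.04,0,0.05]
}}

```text
time: 23.75
tcp_pos: [0.5296, 0.2635, 0.179]
ee_rot: [0.691, -0.69, -0.153, 0.151]
wrist_force: [-4.4, -1.9, 5.4]
width: 0.0127
```

Call:
{"name": "jog_arm", "arguments": {
  "moves": [0,0,0,-0.02,0.01,0,0.05,0,0,0,-0.02,0.03,0,0.05,0,0,0,-0.02,0.04,0,0.05,0,0,0,-0.02,0.04,0,0.05]
}}

```text
time: 24.15
tcp_pos: [0.5295, 0.2634, 0.1779]
ee_rot: [0.691, -0.69, -0.154, 0.15]
wrist_force: [-1.0, 0.3, 9.1]
width: 0.0123
```

Call:
{"name": "jog_arm", "arguments": {
  "moves": [0,0,0,0,0.01,0,0.05,0,0,0,0,0.015,0,0.05,0,0,0,0,0.015,0,0.05,0,0,0,0,0.015,0,0.05]
}}

```text
time: 24.55
tcp_pos: [0.5296, 0.2634, 0.1773]
ee_rot: [0.691, -0.69, -0.154, 0.15]
wrist_force: [-1.1, -0.4, 9.8]
width: 0.0126
```

```bash
python3 look.py 21; python3 - <<'E'
from h import *
im=cv2.imread("pics/w21.png");cv2.imwrite("pics/w21c.png",cv2.resize(im[150:430,180:460],None,fx=2.6,fy=2.1,interpolation=cv2.INTER_CUBIC))
for i in range(4):
    bot.capture("top");print(bot.get_obs()["wrist_force"].round(1))
E
```

```text
24.55 [0.5296 0.2634 0.1773] 0.012586867708263552 [-1.1161 -0.3978  9.8316] [ 0.0239  0.2773 -0.0301]
[-2.   0.2  9.5]
[-1.3 -0.3  9.6]
[-1.  -0.   9.5]
[-1.6 -0.   9.6]
```

View pics/w21c.png

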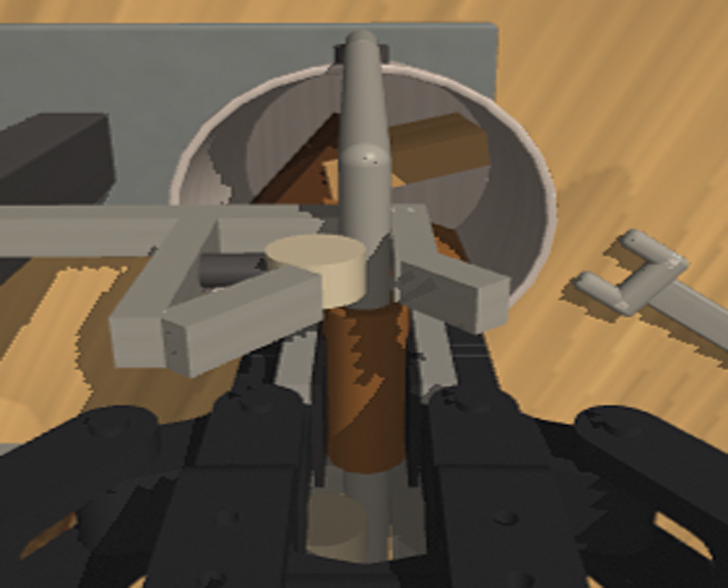

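Bar lies under the nose. Push is ≈13.8 N; add slightly to reach ~15.

Call:
{"name": "jog_arm", "arguments": {
  "moves": [0,0,0,0,0.01,0,0.05,0,0,0,0,0.02,0,0.05,0,0,0,0,0.02,0,0.05,0,0,0,0,0.02,0,0.05,0,0,0,0,0.02,0,0.05]
}}

```text
time: 25.35
tcp_pos: [0.5296, 0.2634, 0.1766]
ee_rot: [0.691, -0.69, -0.154, 0.15]
wrist_force: [-1.1, -1.1, 11.6]
width: 0.0131
```

Push ≈15.8 N held. Relieve, then open.

Call:
{"name": "jog_arm", "arguments": {
  "moves": [0,0,0,0,-0.02,0,0.05,0,0,0,0,-0.05,0,0.05,0,0,0,0,-0.08,0,0.05,0,0,0,0,-0.08,0,0.05]
}}

```text
time: 25.75
tcp_pos: [0.5294, 0.2633, 0.1796]
ee_rot: [0.691, -0.69, -0.153, 0.15]
wrist_force: [1.8, 1.3, 4.5]
width: 0.0126
```

Call:
{"name": "jog_arm", "arguments": {
  "moves": [0,0,0,0,-0.02,0,0.05,0,0,0,0,-0.03,0,0.05,0,0,0,0,-0.03,0,0.05]
}}

```text
time: 26.05
tcp_pos: [0.5289, 0.263, 0.1801]
ee_rot: [0.691, -0.69, -0.152, 0.151]
wrist_force: [1.4, 1.5, 3.3]
width: 0.0128
```

Call:
{"name": "jog_arm", "arguments": {
  "moves": [0,0,0,0,-0.02,0,0.05,0,0,0,0,-0.03,0,0.05,0,0,0,0,-0.03,0,0.08,0,0,0,0,-0.03,0,0.15,0,0,0,0,-0.03,0,0.25,0,0,0,0,-0.03,0,0.35,0,0,0,0,-0.03,0,0.4,0,0,0,0,-0.03,0,0.4]
}}

```text
time: 26.85
tcp_pos: [0.5285, 0.263, 0.1814]
ee_rot: [0.691, -0.69, -0.152, 0.152]
wrist_force: [1.2, 0.2, 0.0]
width: 0.034
```

```bash
python3 look.py 22; python3 - <<'E'
from h import *
im=cv2.imread("pics/w22.png");cv2.imwrite("pics/w22c.png",cv2.resize(im[150:430,180:460],None,fx=2.6,fy=2.1,interpolation=cv2.INTER_CUBIC))
E
```

```text
26.85 [0.5285 0.263  0.1814] 0.03403408174718125 [1.204  0.1772 0.0088] [0.0057 0.022  0.0368]
```

View pics/w22c.png

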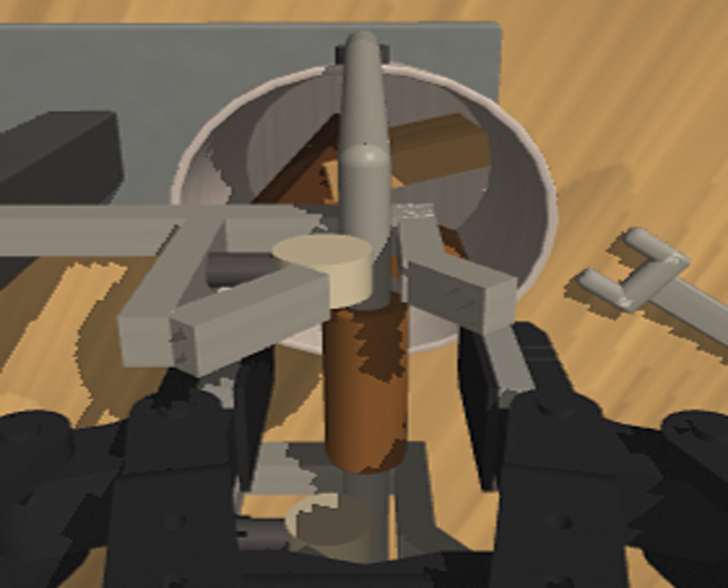

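Released; bar sits under both noses between tip and guide. Retreat straight up.

Call:
{"name": "jog_arm", "arguments": {
  "moves": [0,0,0,0,-0.1,0,0.4,0,0,0,0,-0.3,0,0.4,0,0,0,0,-0.6,0,0.4,0,0,0,0,-1,0,0.4,0,0,0,0,-1.5,0,0.4,0,0,0,0,-2,0,0.4,0,0,0,0,-2.5,0,0.4,0,0,0,0,-2.8,0,0.4]
}}

```text
time: 27.75
tcp_pos: [0.5287, 0.263, 0.3247]
ee_rot: [0.691, -0.69, -0.154, 0.15]
wrist_force: [0.8, -0.6, 0.5]
width: 0.0344
```

Call:
{"name": "jog_arm", "arguments": {
  "moves": [-0.9,0,0,0,0,0.4,0.4,-1.8,0,0,0,0,0.8,0.4,-2.6,0,0,0,0,1.2,0.4,-3.4,0,0,0,0,1.5,0.4,-3.4,0,0,0,0,1.5,0.4,-3.4,0,0,0,0,1.5,0.4]
}}

```text
time: 28.35
tcp_pos: [0.4967, 0.3315, 0.322]
ee_rot: [-0.509, 0.833, 0.184, -0.112]
wrist_force: [0.1, -0.3, -0.1]
width: 0.0341
```

```bash
python3 look.py 23; python3 - <<'E'
from h import *
cv2.imwrite("pics/t23.png",bot.capture("top"))
im=cv2.imread("pics/w23.png");cv2.imwrite("pics/w23c.png",cv2.resize(im[100:330,160:400],None,fx=3,fy=2.5,interpolation=cv2.INTER_CUBIC))
E
```

```text
28.35 [0.4967 0.3315 0.322 ] 0.034149461142198 [ 0.0609 -0.3061 -0.095 ] [0.202  0.0485 0.0059]
```

View pics/w23c.png

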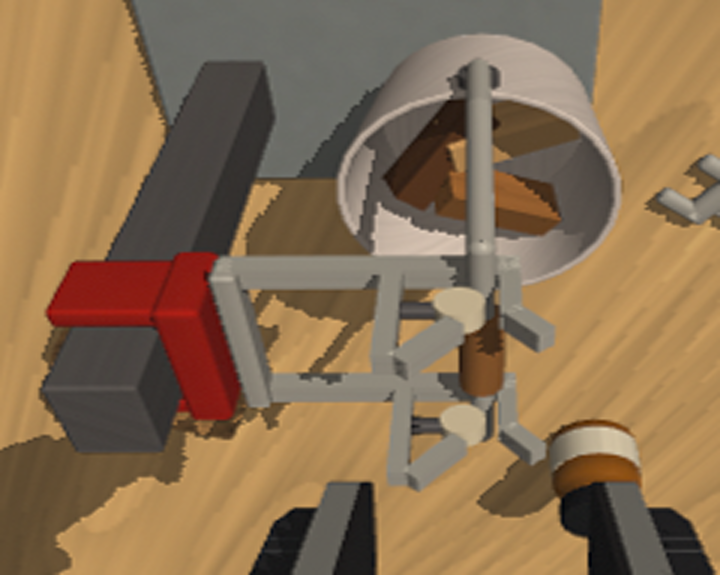

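View pics/t23.png

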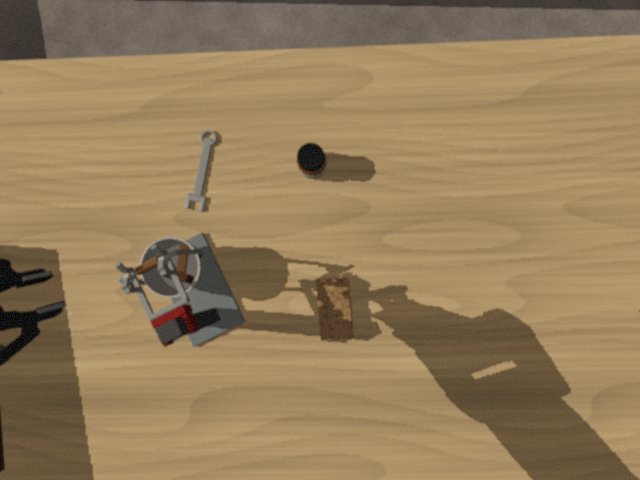

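Bar lies across both prong bottoms below the noses; jar (311,158), block (335,308) and spanner (203,170) are at their starting pixels. Wait, confirm stillness, hand in.

Call:
{"name": "jog_arm", "arguments": {
  "moves": [0,0,0,0,0,0,0.4,0,0,0,0,0,0,0.4,0,0,0,0,0,0,0.4,0,0,0,0,0,0,0.4,0,0,0,0,0,0,0.4,0,0,0,0,0,0,0.4,0,0,0,0,0,0,0.4,0,0,0,0,0,0,0.4]
}}

```text
time: 29.3
tcp_pos: [0.497, 0.331, 0.3216]
ee_rot: [-0.509, 0.834, 0.184, -0.112]
wrist_force: [-0.0, 1.1, -0.4]
width: 0.0343
```

Call:
{"name": "jog_arm", "arguments": {
  "moves": [0,0,0,0,0,0,0.4,0,0,0,0,0,0,0.4,0,0,0,0,0,0,0.4,0,0,0,0,0,0,0.4,0,0,0,0,0,0,0.4,0,0,0,0,0,0,0.4,0,0,0,0,0,0,0.4,0,0,0,0,0,0,0.4]
}}

```text
time: 30.1
tcp_pos: [0.497, 0.331, 0.3216]
ee_rot: [-0.509, 0.834, 0.184, -0.112]
wrist_force: [-0.5, 0.0, 0.4]
width: 0.0341
```

```bash
python3 - <<'E'
from h import *
a=bot.capture("top")
for i in range(6): b=bot.capture("top")
t=cv2.imread("pics/t23.png")
d=lambda p,q:cv2.absdiff(p,q)[220:350,90:260]
print(d(a,b).mean(),d(a,b).max(),d(t,b).mean(),d(t,b).max())
print(bot.get_obs()["wrist_force"],bot.get_obs()["time"]); print(bot.job_done())
E
```

```text
2.8465610859728505 35 2.8235897435897437 34
[-0.00541343 -0.16747163 -0.28713493] 30.45
the job is handed in; nothing more can be done
None
```

The pail hangs on the two-pronged hook with its bail seated below both keeper noses, and the gripper has let go and is clear of it. I handed the job in at 30.5 s.

- **Swinging the bail, with a fault:** My first try, gripping the roll and swinging it in an arc, jammed. The pail leaned over by an estimated 30–40° on its foot edge, but it stayed on the bench and did not fall over. I moved it back upright to its original place, let go, and pushed the bail upright with an open finger. The pail stood still through the rest of that push, apart from a brief lean early on.
- **Lifting and seating:** I lifted the pail by the roll (about 4 N) and lowered the bar into the throat. It touched the noses at a bar height of about 0.221 m and passed them at a push of roughly 7.5 N. I then pressed it onto the seats to about 15.8 N. Readings are noisy by about 1 N, and no reading came near 24 N.
- **Last checks:** The wrist picture shows the bar across both prong bottoms under the noses, with the pail level. The top view shows the jar, block and spanner at their starting pixels. Top views about 2 s apart differ no more than back-to-back ones, so I saw no swing. The wrist force was about 0 N.

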